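# Top up the blue tube of the desiccant feeder

## Robot

A 6-joint arm with a two-finger parallel gripper is mounted at the origin on the work surface. World frame = base frame: x ahead of the robot, y to its left, z up, the work surface at z = 0. Lengths are in m, angles in rad, forces in N, time in s.
With the tool pointing down it reaches from about 0.35 to 0.775 m from the base axis. Payload 7.3 kg.
Tool frame: the origin (TCP) lies between the finger pads; the fingertips stand 14 mm ahead of it and the grasp point (between the pads) lies 5 mm behind it; z points along the fingers, y is the direction in which the jaws open and shut (so a half turn about z gives the same grasp; the last joint's range is limited). The gripper opens to 92 mm and grips with 3 to 60 N. Pads are 19 mm wide; open, the fingers measure 130 mm over their backs; the gripper's body (75 mm by 190 mm) begins 47 mm behind the grasp point.
Start: joints at [-1.39, 0.342, 1.524, -0, 1.275, -0.146], TCP at [0.169, -0.497, 0.241] pointing down, gripper open.
Joint ranges: [-2.53, 2.53], [-0.77, 2.02], [0.04, 2.7], [-1, 4.14], [0.28, 2.66], [-3.11, 3.11]. Speed limits (rad/s): [2.57, 2.57, 3.14, 3.14, 3.14, 3.14].

## Interface

Orientations are given as [roll, pitch, yaw] about the fixed x, y, z axes, in that order (R = Rz(yaw) Ry(pitch) Rx(roll)).
In Python, from cell import robot gives the robot as it stands.
- The arm moves only by the shell command python3 -m creep 'ROWS' [FORCE]. ROWS is JSON, a list that holds one entry, the list of rows, each a list of 7 numbers: the shift along the tool's x, y, z in cm, then the turn, a rotation vector about the tool's x, y, z in degrees, then the gripper command: -1 is shut, 1 is fully open, values between are in proportion. In form: [[[tx, ty, tz, wx, wy, wz, gripper], ...]]. A call has 1 to 8 rows; each row is the pose to reach, as a shift and turn from the pose measured when the call began, along the tool's axes at that moment; what a row does not reach only later rows make up. A row lasts 1/10 s, in which the tool goes at most 50 mm and 8.59 degrees, less where a joint would pass 70% of its speed; a pose out of reach is approached as far as the arm can. A call with a gripper value outside its range is refused whole. The fingers move at their own pace and stop on an object; FORCE is the grip in N (left out, the last holds). Time passes only in rows, so rows that repeat a pose let the fingers close. It gives the time, the measured TCP pose, the force and the opening at its end, in the units of the state.
- robot.observe(): the state, without advancing time (a new reading comes with each control period).
- robot.read_camera(name): name is "side" or "top"; returns the picture (420x560x3 uint8, red, green, blue); there is no depth.
- robot.camera_params(name): a dict with "camera_matrix" (3x3 intrinsics, pixels), "R" (3x3) and "t" (3): a world point X has camera coordinates R X + t. Camera axes: x right, y down, z forward; pixel columns grow to the right and rows downward; lengths in m; the calibration is good to about 2 mm. A picture is of the moment at which its call begins. camera_params takes no time and is no camera call.
- robot.hand_in(): hands the job in, once; it reports no verdict.
Trained networks look in the newest picture that a camera, given by its name, has taken for a name from the list of things; names that differ only in an ending like _2 or _b are one class to them, and where a whole thing is asked for, a point or a joint stands for the part that bears it (a point fixed in the world has none). Each returns a list of dicts, best first, with "score" (0 to 1); they miss things now and then, are a little off and sometimes report something else, mostly with a low value. They report only what shows in the picture. A call takes as long as a camera call. They do not tell look-alikes from the thing itself.
- robot.look_for(camera, label): "centre" ([x, y, z] in m, in the coordinates of the camera as it stood for that picture, good to about 4 mm: the middle of the surface that is visible of it).
- robot.masks_of(camera, label): "mask" (420x560 bool, what is visible of it).
The state is a dict: "time": time; "qpos": joint angles; "qvel": joint speeds; "joint_efforts": joint torques, N m; "tool_pos": TCP position; "tool_rot": TCP orientation; "contact_force": force on the tool from outside, world axes, zero at the start; "torque": the same for the moment, N m; "opening": finger opening in m.
Only numpy, scipy, OpenCV 4.12 (cv2) and the standard library are available. Lean on these libraries where they do the work, as an engineer would, in place of code of your own. Each camera call takes 0.05 s, during which the arm holds its last target.

## Task

Turn the clear dial cover of the canister feeder until its window lies over the tube that holds the blue-capped canister. Load the loose blue-capped canister from the table into that tube, cap up, pressing it down against the spring until it is caught under the four green catches. Then turn the cover back to its parked position, with the window straight down the slope, so both tubes are covered; leave the other things on the table alone.

Things in the scene. Friction and masses are not known exactly. Their poses are not given: they have to be found in the camera images.
- feeder: Whole canister feeder, fixed to the bench: aluminium frame 200 x 215 mm that carries the sloping grey plate (deck) 165 mm above the table, highest point about 220 mm. Origin on the table under the plate's centre; z up, front (-x) towards the robot.
- deck: Grey plate, 200 x 215 mm, 5 mm thick, sloping 30 degrees down towards the robot. Origin: centre of its upper face, on the dial axis. z = out of the plate (30 degrees off vertical), x = up the slope, y = left along the plate. Two clear tubes go through it, left and right. One holds a blue and one an orange canister, either way round.
- mouth_left (a point): Centre of the left tube's mouth (+y of the deck), in the plane of the plate's upper face; axes as the deck, the tube runs along -z. Bore 47 mm, widened by a funnel to 54 mm in the top 5 mm. A canister set into the mouth comes to rest on the sloping tops of the catches, its foot about 10 mm below the plate face, and must then be pushed straight along the tube.
- mouth_right (a point): The same for the right tube (-y of the deck). In each bore four sprung green catches, evenly spaced round it (two on the line to the dial axis), 10 mm wide, opposite noses 36 mm apart, slopes from 8 to 14 mm and undersides 15.5 mm below the plate face. They part as a canister is pushed through and snap back over its top.
- follower_left (a joint): How far the left tube's yellow spring follower is pressed down, m: 0 empty, 0.027 with one canister caught, 0.055 with two; end of travel 0.070. The follower holds the top canister up against the undersides of the catches.
- follower_right (a joint): The same for the right tube. To be caught, a canister's top must be pushed more than 15.5 mm below the plate face (18 mm is enough, 28 mm the limit). It takes 10 to 20 N in all; let go, it springs back up to 15.5 mm.
- dial (a joint): Angle of the clear cover about the deck's z, rad, counter-clockwise from above positive. 0 = parked, window straight down the slope (-x of the deck), both tubes covered. +1.22 = window over the right tube (-y), -1.22 = over the left tube (+y). Stops at +1.25 and -1.25; light friction (0.06 N m) holds it anywhere.
- dial_grip (a point): Centre of the black bar knob of the cover, on the dial axis, 19 mm above the plate face. Bar 42 mm long, 13 mm wide, from 9 to 29 mm above the plate face. Axes turn with the cover: z = out of the plate, x = along the bar; the white mark on its -x end points to the window. Grip it across its 13 mm and turn about z.
- window (a point): Centre of the cover's window, 56 mm from the dial axis (as the tubes are), at the height of the cover's upper face, 5 mm above the plate face. The cover is 176 mm in diameter; the window is a 60 degree sector from 28 to 84 mm from the axis, with yellow edges, open for fingers to reach through.
- blue_new_center (a point): Loose blue-capped desiccant canister, stands upright on the table: white cylinder 44 mm in diameter, 28 mm high, about 32 g; the top 8 mm is the blue cap. Point: its centre, 14 mm above its foot; z = towards the cap.
- orange_new_center (a point): Loose orange-capped canister of the same size, upright on the table near the blue one; to be left alone. Point: its centre.
- blue_in_center (a point): Blue-capped canister already in the feeder, same size, seen through the clear cover; it shows which tube is the blue one. Point: its centre, 29.5 mm below the plate face.
- orange_in_center (a point): Orange-capped canister already in the other tube, same size. Point: its centre, 29.5 mm below the plate face.
- carton: Bystander: open cardboard mailer, 150 x 200 mm, 70 mm high, its lid standing up at the far side to 195 mm, a white box inside. Origin under its centre.
- tape: Bystander: bench tape dispenser, 170 x 62 mm, 115 mm high. Origin under its centre.
Mind the look-alikes: they are no part of the job. Leave any black or turquoise look-alike of the part that bears blue_new_center alone.

How it is judged:
By the outcome, as a careful person would: the job done as asked, in the order asked, and still so for the second after the job is handed in, with the robot touching nothing.
It also fails if it takes over 66 s, if anything falls off the work surface, if the arm or the gripper's body presses on something with over 40 N, if the wrist force passes 120 N, or if a joint passes its speed limit or range.

## Working session

There is one attempt and no reset: what is moved stays moved. The work goes in short steps, Python scripts to look and compute and a shell command to move; the robot and the scene stay as the last step left them, time stands still between calls to the robot, and variables do not carry over. Pictures are saved under pics/ and viewed, and the job is handed in when it is done.

```bash
ls; mkdir -p pics; python3 - <<'E'
from cell import robot
import cv2
print(robot.observe())
for n in("side","top"):
    im=robot.read_camera(n); cv2.imwrite(f"pics/{n}0.png",im[:,:,::-1]); print(robot.camera_params(n))
E
```

```text
pics
{'time': 0.0, 'qpos': array([-1.38996981e+00,  3.42742299e-01,  1.52501845e+00,  8.59825747e-06,
        1.27542269e+00, -1.45988339e-01]), 'qvel': array([ 0.00013269,  0.00209867, -0.00141962, -0.00048336,  0.00035529,
        0.00096687]), 'joint_efforts': array([-2.27049910e-03, -4.31254148e+01, -2.44219440e+01,  7.15970015e-02,
        5.59912249e-02, -1.11118381e-04]), 'tool_pos': array([ 0.16849753, -0.49681056,  0.2400343 ]), 'tool_rot': array([-3.14001998e+00, -2.39547428e-04,  3.26812155e-01]), 'contact_force': array([-0.31938618, -0.49083369,  0.56583949]), 'torque': array([ 0.00547296, -0.00789431, -0.00495511]), 'opening': 0.09220682560759458}
{'camera_matrix': array([[421.40219586,   0.        , 276.83213059],
       [  0.        , 421.40219586, 211.48899602],
       [  0.        ,   0.        ,   1.        ]]), 'R': array([[ 0.97525242, -0.2208264 ,  0.01088191],
       [-0.15335314, -0.71107902, -0.6861847 ],
       [ 0.1592656 ,  0.66753452, -0.72734595]]), 't': array([-0.53395424,  0.23431555,  1.1529382 ])}
{'camera_matrix': array([[390.18974547,   0.        , 276.02452663],
       [  0.        , 390.18974547, 207.67079839],
       [  0.        ,   0.        ,   1.        ]]), 'R': array([[-6.97177633e-04, -9.99930456e-01, -1.17727616e-02],
       [-9.88918057e-01,  2.43719768e-03, -1.48442371e-01],
       [ 1.48460740e-01,  1.15388058e-02, -9.88850982e-01]]), 't': array([0.07358741, 0.60680756, 1.18497087])}
```

View pics/side0.png

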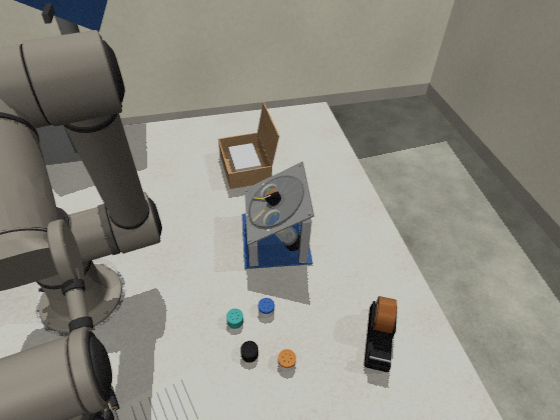

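View pics/top0.png

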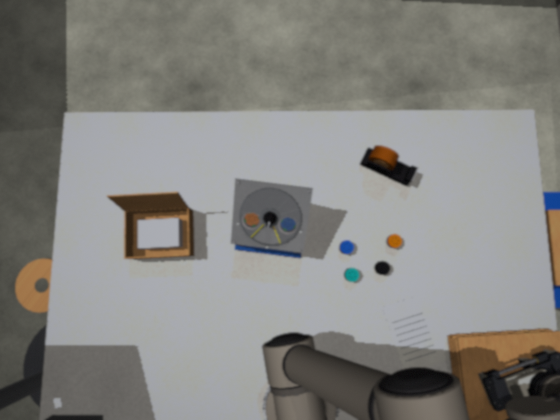

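Side view: loose canisters at blue (266,306), turquoise (235,318), black (250,351) and orange (287,358). The feeder is at about (277,205). Top view: blue (347,247), turquoise (351,274), black (382,268), orange (394,241). In the feeder, orange is on the left at (251,219) and blue on the right at (289,225). I choose the blue one at top (347,247).

```bash
cat > h.py <<'E'
from cell import robot
import numpy as np, cv2
from scipy.spatial.transform import Rotation as Ro
P={n:robot.camera_params(n) for n in("side","top")}
def w(n,c): p=P[n]; return p["R"].T@(np.array(c)-p["t"])
def proj(n,X): p=P[n]; c=p["camera_matrix"]@(p["R"]@np.array(X)+p["t"]); return c[:2]/c[2]
def ray(n,uv,z):
    p=P[n]; d=p["R"].T@np.linalg.inv(p["camera_matrix"])@np.array([uv[0],uv[1],1.]); o=-p["R"].T@p["t"]
    return o+d*(z-o[2])/d[2]
def tri(uvs):
    A=[];b=[]
    for n,uv in uvs.items():
        p=P[n]; d=p["R"].T@np.linalg.inv(p["camera_matrix"])@np.array([uv[0],uv[1],1.]);d/=np.linalg.norm(d); o=-p["R"].T@p["t"]
        M=np.eye(3)-np.outer(d,d);A.append(M);b.append(M@o)
    return np.linalg.lstsq(np.vstack(A),np.hstack(b),rcond=None)[0]
def crop(n,u,v,hw,hh,s,f):
    im=robot.read_camera(n); c=im[max(0,v-hh):v+hh,max(0,u-hw):u+hw]
    cv2.imwrite("pics/"+f,cv2.resize(c,None,fx=s,fy=s,interpolation=cv2.INTER_CUBIC)[:,:,::-1]); return im
E
python3 - <<'E'
from h import *
crop("side",275,265,75,110,5//2*1.0+.7,"s1.png"); crop("top",310,230,90,65,4,"t1.png")
np.set_printoptions(precision=4,suppress=True)
for l in("blue_new_center","blue_in_center","deck","dial_grip","window","feeder"):
    for n in P:
        for d in robot.look_for(n,l)[:4]: print(l,n,round(d["score"],2),w(n,d["centre"]))
        if l in("blue_new_center","dial_grip","deck"):
            for d in robot.masks_of(n,l)[:4]:
                ys,xs=np.where(d["mask"]); print("   mask",round(d["score"],2),xs.mean(),ys.mean(),len(xs),xs.min(),xs.max(),ys.min(),ys.max())
E
```

```text
blue_new_center side 0.55 [ 0.3922 -0.1699  0.0305]
blue_new_center side 0.51 [ 0.4186 -0.2615  0.0255]
blue_new_center side 0.5 [ 0.4802 -0.1483  0.0295]
   mask 0.84 265.4124087591241 306.96715328467155 274 257 273 298 316
   mask 0.73 379.9909228441755 334.25214321734745 1983 363 396 297 371
   mask 0.64 248.9496644295302 350.8322147651007 298 240 257 341 361
   mask 0.63 234.28937728937728 318.1135531135531 273 226 242 309 328
blue_new_center top 0.72 [ 0.4843 -0.1439  0.0272]
blue_new_center top 0.62 [ 0.4208 -0.2569  0.0285]
blue_new_center top 0.56 [ 0.402  -0.1583  0.0294]
   mask 0.74 351.38775510204084 274.0748299319728 147 345 358 268 280
   mask 0.57 382.30167597765364 267.37988826815644 179 375 390 261 274
   mask 0.48 270.7898894154818 213.7626382306477 2532 240 301 188 245
   mask 0.45 346.35955056179773 246.74157303370785 178 339 353 240 253
blue_in_center top 0.66 [0.5716 0.0777 0.1747]
deck side 0.65 [0.5703 0.0627 0.1679]
   mask 0.86 278.3557692307692 206.4361439842209 4056 244 313 164 250
deck top 0.68 [0.5728 0.0898 0.1744]
   mask 0.6 270.78345209817894 214.83531274742677 5052 231 312 179 252
   mask 0.29 270.4750094661113 217.27527451722833 5282 231 312 179 257
dial_grip side 0.95 [0.5683 0.0781 0.1774]
   mask 0.69 278.21650055370986 199.5454042081949 1806 249 303 175 225
dial_grip top 0.66 [0.5713 0.0794 0.1749]
   mask 0.76 270.6525353283458 213.143391521197 2406 240 300 188 243
window side 0.71 [0.5658 0.0761 0.1788]
window side 0.44 [0.5665 0.0634 0.1684]
window top 0.62 [0.5756 0.0796 0.1712]
feeder side 0.6 [0.5638 0.0377 0.1356]
feeder top 0.61 [0.5672 0.0878 0.176 ]
```

```bash
echo
```

```text
(no output)
```

View pics/s1.png

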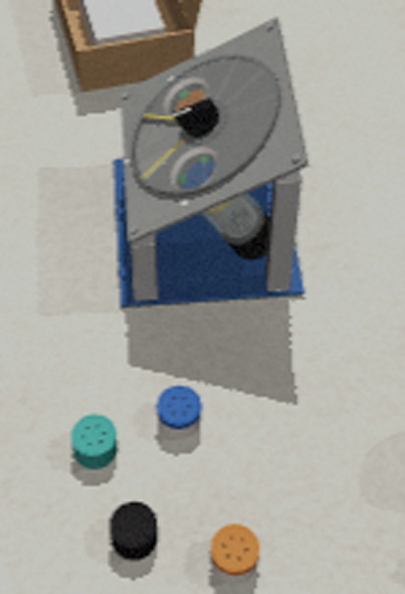

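View pics/t1.png

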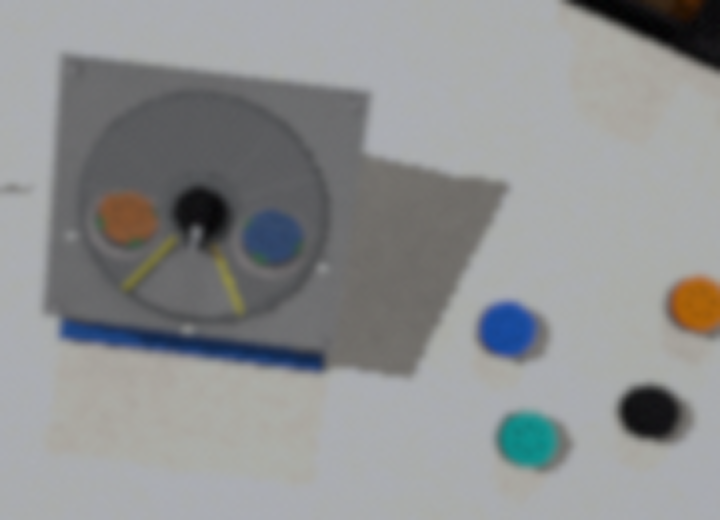

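The crops confirm it: the loose blue cap is at crop t1 (508,328), or (347,247) full, and it is distinct from turquoise and black. The blue tube is on the right (-y), so the dial must go to +1.22. Next I measure the deck corners precisely.

```bash
python3 - <<'E'
from h import *
crop("side",278,205,40,48,6,"s2.png"); im=crop("top",271,218,46,42,7,"t2.png")
# blue cap
for n in P:
    im=robot.read_camera(n).astype(int)
    m=((im[:,:,2]>im[:,:,0]+60)&(im[:,:,2]>im[:,:,1]+50)).astype(np.uint8)
    k,l,s,c=cv2.connectedComponentsWithStats(m)
    for i in range(1,k):
        if s[i,4]>60: print(n,s[i],c[i])
E
```

```text
side [259 298  15  15 177] [265.94350282 304.97175141]
top [544 192  16  18 252] [551.80555556 200.34126984]
top [340 241  14  13 133] [346.5112782  246.84962406]
top [554 287   6  21  98] [556.93877551 296.3877551 ]
```

```bash
echo
```

```text
(no output)
```

View pics/s2.png

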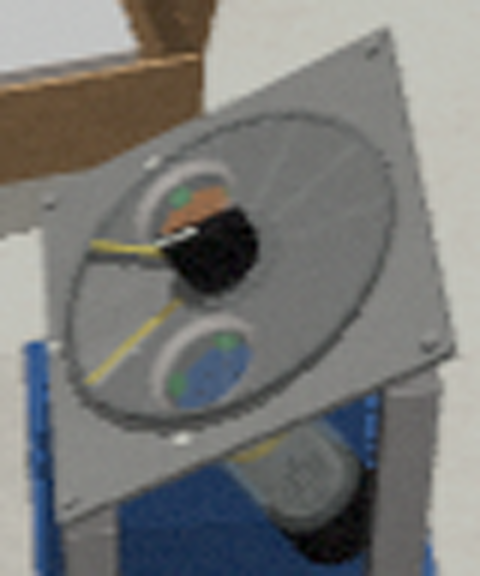

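View pics/t2.png

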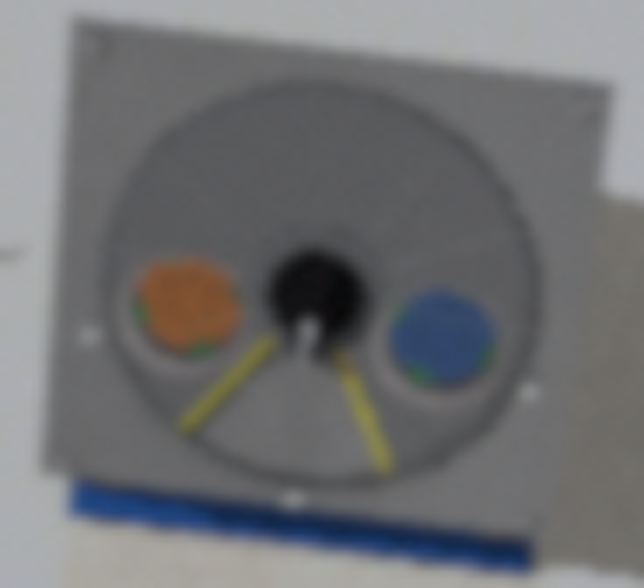

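Top crop t2: deck corners at (73,18), (612,87) and (42,470), knob at (315,300), white mark pointing down-slope. The dial is parked. Side crop s2: corners at (388,30), (454,352), (62,522) and (45,210). Next I fit the pose.

```bash
cat > fit.py <<'E'
from h import *
from scipy.optimize import least_squares
np.set_printoptions(precision=4,suppress=True)
C=lambda u,v,u0,v0,s:((u+.5)/s+u0-.5,(v+.5)/s+v0-.5)
T=lambda u,v:C(u,v,225,176,7); S=lambda u,v:C(u,v,238,157,6)
obs=[("top",(.1,.1075,0),T(73,18)),("top",(.1,-.1075,0),T(612,87)),("top",(-.1,.1075,0),T(42,470)),
("side",(.1,.1075,0),S(388,30)),("side",(.1,-.1075,0),S(454,348)),("side",(-.1,-.1075,0),S(62,520)),("side",(-.1,.1075,0),S(42,205)),
("top",(0,0,.005),T(322,284)),("side",(0,0,.005),S(231,268)),
]
def Rd(yaw): return Ro.from_euler("z",yaw).as_matrix()@Ro.from_euler("y",-30,degrees=True).as_matrix()
def f(p,raw=0):
    R=Rd(p[3]); return np.hstack([proj(n,p[:3]+R@np.array(X))-uv for n,X,uv in obs])
r=least_squares(f,[.57,.08,.165,-.12],loss="soft_l1")
if __name__=="__main__":
    print(r.x,np.degrees(r.x[3])); print(r.fun.reshape(-1,2))
    p=r.x;R=Rd(p[3])
    for nm,X in dict(knobtop=(0,0,.029),grip=(0,0,.019),blue_cap=(0,-.056,-.0155),orange=(0,.056,-.0155)).items():
        for n in P:
            q=proj(n,p[:3]+R@np.array(X)); o=(225,176,7) if n=="top" else(238,157,6)
            print(nm,n,q,"crop",(q+.5-np.array(o[:2]))*o[2])
    b=tri({"side":(265.94,304.97),"top":(346.51,246.85)}); print("blue",b, ray("top",(346.51,246.85),.028),ray("side",(265.94,304.97),.028))
    for X in((0.4843,-.1439,.0),): pass
E
python3 fit.py
```

```text
[ 0.5643  0.0885  0.1643 -0.1284] -7.356411046606343
[[-0.1884  0.0339]
 [ 0.5179 -0.2411]
 [-0.2148  0.1883]
 [ 0.4649 -0.0802]
 [ 0.8892  0.9893]
 [ 0.0643  1.4019]
 [ 0.0569 -0.9551]
 [-0.7778  0.8631]
 [-0.6079 -0.7293]]
knobtop side [271.2106 195.468 ] crop [202.2638 233.8082]
knobtop top [269.0247 220.3363] crop [311.673  313.8539]
grip side [273.0018 197.5901] crop [213.0109 246.5405]
grip top [269.3489 218.9321] crop [313.9423 304.0245]
blue_cap side [281.0246 219.3215] crop [261.1477 376.9291]
blue_cap top [289.7661 216.6993] crop [456.863 288.395]
orange side [277.155  191.0429] crop [237.9298 207.2575]
orange top [251.1448 211.8404] crop [186.5137 254.383 ]
blue [ 0.4842 -0.1487  0.0286] [ 0.4844 -0.1488  0.028 ] [ 0.4842 -0.1484  0.028 ]
```

```bash
cat >> fit.py <<'E'
tub=np.array([-.056*np.cos(1.22),-.056*np.sin(1.22),0])
if __name__=="__main__":
    obs+=[("top",(tub[0],tub[1],-.0155),T(443,340)),("top",(tub[0],-tub[1],-.0155),T(188,303)),("side",(tub[0],tub[1],-.0155),S(207,373))]
    r=least_squares(f,[.57,.08,.165,-.12],loss="soft_l1");print(r.x,np.degrees(r.x[3])); print(r.fun.reshape(-1,2))
    np.save("deck.npy",r.x)
    p=r.x;R=Rd(p[3])
    for nm,X in dict(knobtop=(0,0,.029),grip=(0,0,.019)).items():
        for n in P:
            q=proj(n,p[:3]+R@np.array(X)); o=(225,176,7) if n=="top" else(238,157,6)
            print(nm,n,"crop",(q+.5-np.array(o[:2]))*o[2])
E
python3 fit.py | tail -20
```

```text
orange side [277.155  191.0429] crop [237.9298 207.2575]
orange top [251.1448 211.8404] crop [186.5137 254.383 ]
blue [ 0.4842 -0.1487  0.0286] [ 0.4844 -0.1488  0.028 ] [ 0.4842 -0.1484  0.028 ]
[ 0.5633  0.0887  0.1658 -0.1317] -7.546447867138581
[[-0.1928  0.1533]
 [ 0.6013  0.1478]
 [-0.4185  0.3662]
 [ 0.2822 -0.4174]
 [ 0.4199  0.6903]
 [-0.4706  0.9888]
 [-0.1854 -1.3769]
 [-0.8511  1.1475]
 [-0.9654 -1.1028]
 [-0.1048 -1.1483]
 [ 0.247  -0.5407]
 [ 2.3174  2.0227]]
knobtop side crop [200.0565 231.4457]
knobtop top crop [311.0411 315.9093]
grip side crop [210.8297 244.2291]
grip top crop [313.3605 306.0526]
```

```bash
cat > go.py <<'E'
from h import *
import sys
np.set_printoptions(precision=2,suppress=True)
D=np.array([.5645,.0887,.165]); YAW=np.radians(-7.5)
try: D=np.load("D.npy")
except Exception: pass
RD=Ro.from_euler("z",YAW)*Ro.from_euler("y",-30,degrees=True)
TUB=np.array([-.056*np.cos(1.22),-.056*np.sin(1.22),0])
def deckpose(x,y,z,phi): # mm, deg: TCP at deck coords, tool x at phi
    return D+RD.apply(np.array([x,y,z])/1000), RD*Ro.from_euler("z",phi,degrees=True)*Ro.from_euler("x",180,degrees=True)
def worldpose(x,y,z,yaw): return np.array([x,y,z]),Ro.from_euler("z",yaw,degrees=True)*Ro.from_euler("x",180,degrees=True)
def rel(tp,tR):
    s=robot.observe(); R=Ro.from_euler("xyz",s["tool_rot"])
    print("t",round(s["time"],2),"shift cm",R.inv().apply(tp-s["tool_pos"])*100,"rot deg",np.degrees((R.inv()*tR).as_rotvec()))
def where():
    s=robot.observe(); R=Ro.from_euler("xyz",s["tool_rot"]); q=(RD.inv()*R*Ro.from_euler("x",180,degrees=True))
    print("deck mm",RD.inv().apply(s["tool_pos"]-D)*1000,"deck rotvec",np.degrees(q.as_rotvec()),"F tool",R.inv().apply(s["contact_force"]),"F world",s["contact_force"],"open",round(s["opening"]*1000,1),"q",s["qpos"],"t",round(s["time"],2),"pos",s["tool_pos"]*1000)
if __name__=="__main__":
    a=[float(v) for v in sys.argv[2:]]
    where()
    if sys.argv[1]=="d": rel(*deckpose(*a))
    if sys.argv[1]=="w": rel(*worldpose(*a))
E
python3 go.py d -30 0 100 0; python3 go.py d 0 0 90 0
```

```text
deck mm [-235.85 -632.59  223.65] deck rotvec [ 6.86 29.47 25.62] F tool [ 0.09 -0.01  0.08] F world [ 0.09  0.04 -0.08] open 91.8 q [-1.39  0.34  1.52  0.    1.28 -0.15] t 1.3 pos [ 168.56 -497.22  240.77]
t 1.3 shift cm [ 49.49 -46.14   0.41] rot deg [-6.86 29.47 25.62]
deck mm [-235.85 -632.59  223.65] deck rotvec [ 6.86 29.47 25.62] F tool [ 0.09 -0.01  0.08] F world [ 0.09  0.04 -0.08] open 91.8 q [-1.39  0.34  1.52  0.    1.28 -0.15] t 1.3 pos [ 168.56 -497.22  240.77]
t 1.3 shift cm [ 52.27 -44.77  -0.23] rot deg [-6.86 29.47 25.62]
```

```bash
python3 -m creep '[[[8,-7,-8,0,0,0,0],[20,-18,-8,0,0,0,0],[28,-26,-8,-2,8,7,0],[28,-26,-8,-4,15,13,0],[28,-26,-8,-5,22,19,0],[28,-26,-8,-6.9,29.5,25.6,0],[28,-26,-8,-6.9,29.5,25.6,0],[28,-26,-8,-6.9,29.5,25.6,0]]]' 30; python3 go.py d -20 0 80 0
```

```text
time: 2.1
tool_pos: [0.3493, -0.1591, 0.3204]
tool_rot: [-3.14, -0.526, -0.136]
contact_force: [0.5, -0.7, -0.5]
opening: 0.0459
deck mm [ -79.04 -273.74  225.11] deck rotvec [-0.09 -0.16 -0.28] F tool [0.25 0.58 0.74] F world [ 0.51 -0.65 -0.51] open 45.9 q [-0.93 -0.26  2.05  0.44  1.01  0.6 ] t 2.1 pos [ 349.31 -159.07  320.44]
t 2.1 shift cm [  5.73 -27.43  14.48] rot deg [ 0.09 -0.16 -0.28]
```

```bash
python3 -m creep '[[[1,-5,0,0,0,0,0],[2,-10,1,0,0,0,0],[3,-15,2,0,0,0,0],[4,-19,4,0,0,0,0],[5,-23.5,6,0,0,0,0],[6.5,-27.4,9,0,0,0,0],[7.7,-27.4,11,0,0,0,0],[7.7,-27.4,11,0,0,0,0]]]'; python3 go.py d 0 0 70 0; python3 - <<'E'
from h import *
crop("side",278,185,60,60,5,"s3.png");crop("top",271,218,60,52,5,"t3.png")
E
```

```text
time: 2.9
tool_pos: [0.509, 0.0988, 0.2592]
tool_rot: [3.141, -0.519, -0.131]
contact_force: [-0.9, 0.2, -0.7]
opening: 0.0459
deck mm [ -1.72   2.77 109.77] deck rotvec [-0.06  0.28 -0.02] F tool [-1.18 -0.1   0.17] F world [-0.92  0.23 -0.73] open 45.9 q [ 0.12  0.09  1.92 -0.21  0.64  1.95] t 2.9 pos [508.97  98.81 259.2 ]
t 2.9 shift cm [0.19 0.27 3.98] rot deg [ 0.06  0.28 -0.02]
```

```bash
echo
```

```text
(no output)
```

View pics/s3.png

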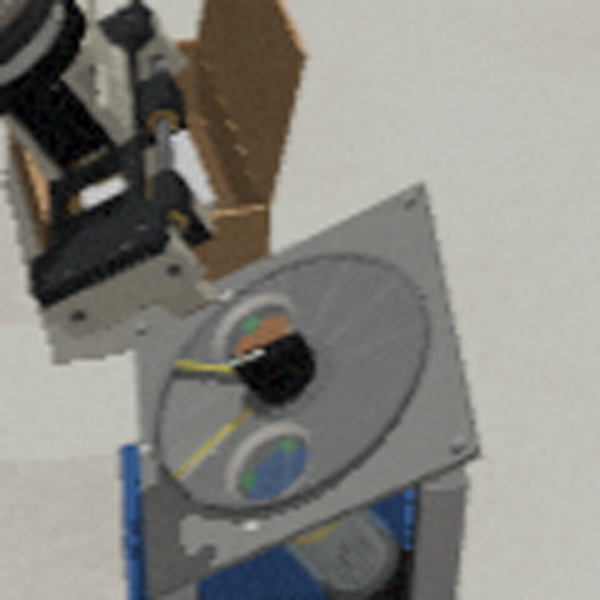

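View pics/t3.png

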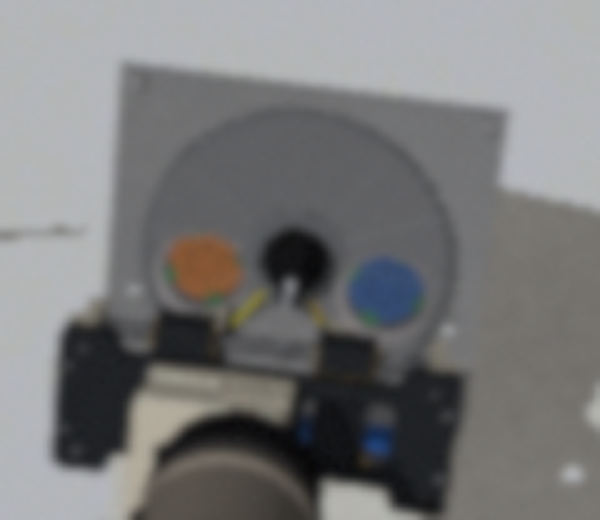

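The gripper hovers up the dial axis, straddling the knob direction, with fingers at t3 (190,337) and (348,357) and the knob at (295,262). Next I descend.

```bash
python3 -m creep '[[[0.2,0.3,2,0,0.3,0,0],[0.2,0.3,5,0,0.3,0,0],[0.2,0.3,7,0,0.3,0,0],[0.2,0.3,8,0,0.3,0,0],[0.2,0.3,8.5,0,0.3,0,0],[0.2,0.3,8.5,0,0.3,0,0]]]'; python3 go.py d 0 0 24 0; python3 - <<'E'
from h import *
crop("side",278,185,60,60,5,"s4.png")
E
```

```text
time: 3.6
tool_pos: [0.5503, 0.0872, 0.1908]
tool_rot: [-3.141, -0.529, -0.135]
contact_force: [0.4, 0.5, 0.1]
opening: 0.0457
deck mm [ 0.88 -3.35 29.28] deck rotvec [-0.12 -0.31 -0.21] F tool [ 0.36 -0.58  0.11] F world [0.44 0.53 0.09] open 45.7 q [ 0.08  0.25  1.95 -0.25  0.44  1.99] t 3.6 pos [550.3   87.19 190.79]
t 3.6 shift cm [-0.09 -0.34  0.53] rot deg [ 0.12 -0.31 -0.21]
```

```bash
echo
```

```text
(no output)
```

View pics/s4.png

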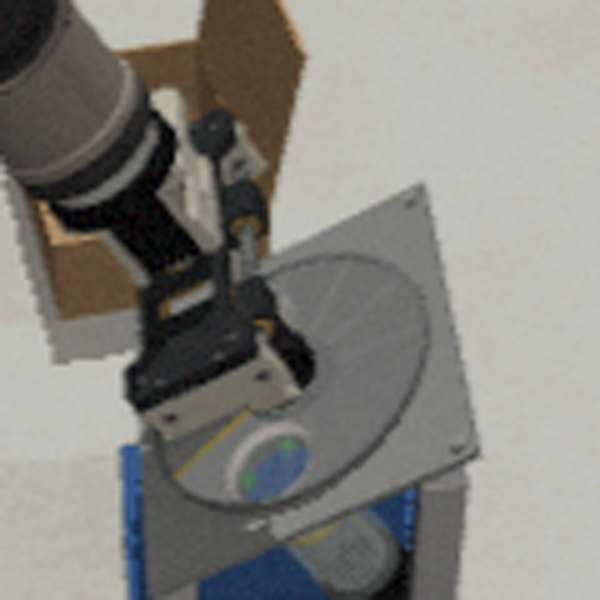

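```bash
python3 -m creep '[[[0,-0.3,0.3,0.1,-0.3,-0.2,0],[0,-0.3,0.5,0.1,-0.3,-0.2,0],[0,-0.3,0.5,0.1,-0.3,-0.2,-0.4],[0,-0.3,0.5,0.1,-0.3,-0.2,-1],[0,-0.3,0.5,0.1,-0.3,-0.2,-1],[0,-0.3,0.5,0.1,-0.3,-0.2,-1],[0,-0.3,0.5,0.1,-0.3,-0.2,-1],[0,-0.3,0.5,0.1,-0.3,-0.2,-1]]]' 20; python3 go.py d 0 0 24 0
```

```text
time: 4.45
tool_pos: [0.5532, 0.0899, 0.1868]
tool_rot: [3.141, -0.524, -0.131]
contact_force: [-0.5, -1.8, 0.1]
opening: 0.0127
deck mm [ 1.08 -0.27 24.54] deck rotvec [-0.01 -0.03 -0.01] F tool [-0.2   1.84 -0.27] F world [-0.55 -1.78  0.13] open 12.7 q [ 0.08  0.26  1.94 -0.25  0.44  1.99] t 4.45 pos [553.23  89.91 186.79]
t 4.45 shift cm [-0.11 -0.03  0.05] rot deg [ 0.01 -0.03 -0.01]
```

```bash
python3 -m creep '[[[0,0,0,0,0,-6,-1],[0,0,0,0,0,-13,-1],[0,0,0,0,0,-20,-1],[0,0,0,0,0,-27,-1],[0,0,0,0,0,-34,-1],[0,0,0,0,0,-40,-1],[0,0,0,0,0,-45,-1],[0,0,0,0,0,-45,-1]]]' 20; python3 go.py d 0 0 24 70
```

```text
time: 5.25
tool_pos: [0.5528, 0.0912, 0.1865]
tool_rot: [2.754, -0.361, 0.729]
contact_force: [-0.7, 8.7, -0.9]
opening: 0.0129
deck mm [ 0.41  0.91 24.55] deck rotvec [ 0.08 -0.03 45.14] F tool [ 4.67 -7.44 -0.13] F world [-0.66  8.72 -0.87] open 12.9 q [ 0.08  0.26  1.94 -0.25  0.44  1.2 ] t 5.25 pos [552.8   91.16 186.47]
t 5.25 shift cm [-0.09  0.04  0.05] rot deg [ -0.05  -0.07 -24.86]
```

```bash
python3 -m creep '[[[0,-0.05,0,0,0,-6,-1],[0,-0.1,0,0,0,-13,-1],[0,-0.1,0,0,0,-19,-1],[0,-0.1,0,0,0,-24,-1],[0,-0.1,0,0,0,-25,-1],[0,-0.1,0,0,0,-25,-1]]]' 20; python3 go.py d 0 0 24 70
```

```text
time: 5.85
tool_pos: [0.5523, 0.0917, 0.1862]
tool_rot: [2.645, -0.172, 1.136]
contact_force: [-1.4, -2.8, 0.2]
opening: 0.0133
deck mm [-0.24  1.41 24.56] deck rotvec [ 0.06 -0.04 70.06] F tool [-3.07  0.28 -0.67] F world [-1.4  -2.83  0.18] open 13.3 q [ 0.09  0.26  1.94 -0.25  0.44  0.77] t 5.85 pos [552.31  91.73 186.15]
t 5.85 shift cm [-0.12  0.07  0.06] rot deg [-0.03 -0.06  0.06]
```

```bash
python3 -c "
from go import *
np.save('D.npy',D+RD.apply([-.0008,-.0004,0]))"
python3 -m creep '[[[0,0,0,0,0,0,-0.4],[0,0,0,0,0,0,0],[0,0,0,0,0,0,0],[0,0,-3,0,0,0,0],[0,0,-7,0,0,0,0.3],[-5,0,-10,0,0,0,0.3],[-9,0,-12,0,0,0,0.3],[-9,0,-12,0,0,0,0.3]]]'; python3 - <<'E'
from h import *
crop("side",278,185,60,60,5,"s5.png");crop("top",271,218,60,52,5,"t5.png")
E
python3 go.py w .4842 -.1486 .12 20
```

```text
time: 6.65
tool_pos: [0.4536, 0.0164, 0.2763]
tool_rot: [2.642, -0.173, 1.133]
contact_force: [0.6, 0.2, -0.4]
opening: 0.0595
deck mm [-29.68 -83.9  145.16] deck rotvec [-0.07 -0.1  69.88] F tool [0.99 0.75 0.47] F world [1.22 0.52 0.11] open 59.5 q [-0.13 -0.07  2.04 -0.    0.65  0.36] t 6.75 pos [455.37  18.04 275.47]
t 6.75 shift cm [-16.34   2.32  15.98] rot deg [ 23.14 -20.33  41.38]
```

```bash
echo
```

```text
(no output)
```

View pics/s5.png

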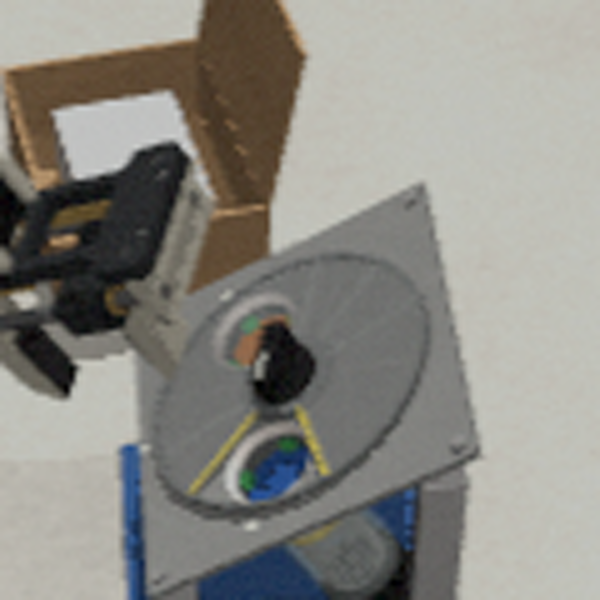

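View pics/t5.png

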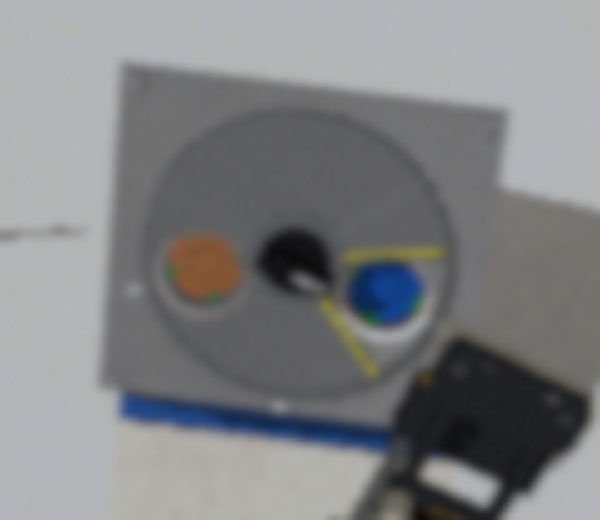

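The window (yellow edges) is now over the blue tube: t5 (385,290), with the cap vivid through the opening. Now to the loose blue canister.

```bash
python3 go.py w .4842 -.1486 .2 20 | tail -1
```

```text
t 6.75 shift cm [-14.96   6.09   9.06] rot deg [ 23.14 -20.33  41.38]
```

```bash
python3 -m creep '[[[-4,1.5,1,3,-3,6,0.3],[-8,3,3,6,-5.5,11,0.3],[-12,4.5,5,10,-8.5,17,0.3],[-15,6.1,9,13,-11.5,23,0.3],[-15,6.1,9,16,-14,29,0.3],[-15,6.1,9,20,-17.5,35,0.3],[-15,6.1,9,23.1,-20.3,41.4,0.3],[-15,6.1,9,23.1,-20.3,41.4,0.3]]]'; python3 go.py w .4842 -.1486 .031 20;  python3 - <<'E'
from h import *
crop("side",270,300,60,50,6,"s6.png");crop("top",350,250,60,50,6,"t6.png")
E
```

```text
time: 7.55
tool_pos: [0.4859, -0.1488, 0.1988]
tool_rot: [-3.141, 0.001, 0.349]
contact_force: [0.8, -0.8, 0.1]
opening: 0.0597
deck mm [ -22.94 -245.28   52.72] deck rotvec [ 7.21 29.49 26.83] F tool [ 0.45  1.02 -0.07] F world [ 0.77 -0.81  0.07] open 59.7 q [-0.45  0.35  1.63 -0.    1.16  0.77] t 7.55 pos [ 485.92 -148.76  198.79]
t 7.55 shift cm [-0.14 -0.06 16.78] rot deg [-0.04  0.06 -0.03]
```

```bash
echo
```

```text
(no output)
```

View pics/s6.png

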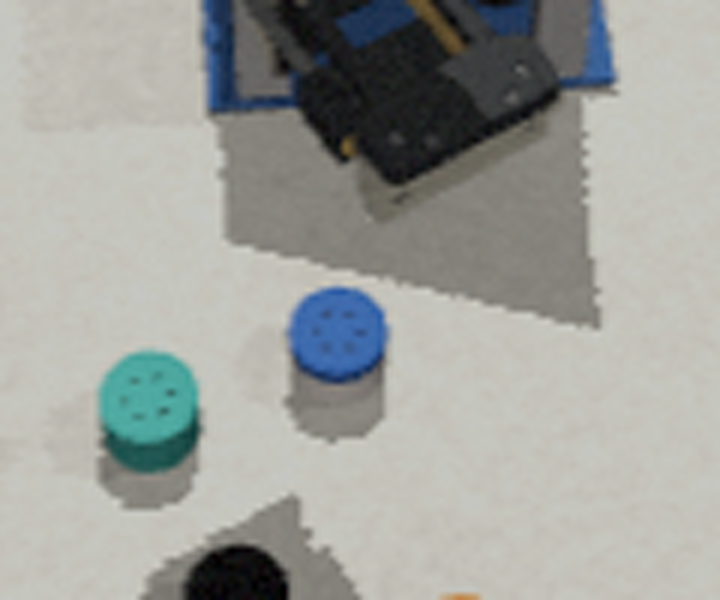

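View pics/t6.png

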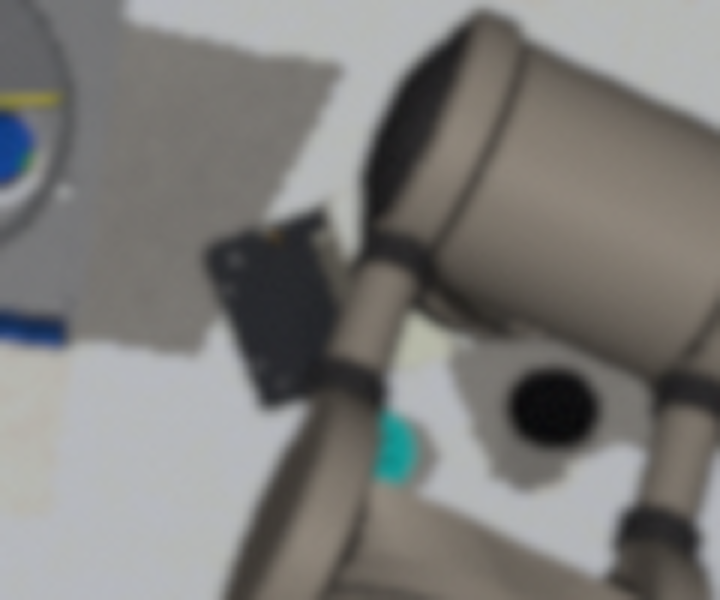

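The blue canister stands alone at s6 (338,333), turquoise at (150,400), with the gripper above. Next I descend and grip its top 11 mm.

```bash
python3 -m creep '[[[-0.15,-0.05,5,0,0,0,0.3],[-0.15,-0.05,9,0,0,0,0.3],[-0.15,-0.05,12.5,0,0,0,0.3],[-0.15,-0.05,15,0,0,0,0.3],[-0.15,-0.05,16.3,0,0,0,0.3],[-0.15,-0.05,16.8,0,0,0,0.3],[-0.15,-0.05,16.8,0,0,0,0.3]]]'; python3 go.py w .4842 -.1486 .031 20;  python3 - <<'E'
from h import *
crop("side",270,300,60,50,6,"s7.png")
E
```

```text
time: 8.35
tool_pos: [0.4826, -0.1477, 0.0311]
tool_rot: [3.141, -0.0, 0.355]
contact_force: [-0.6, -0.2, 1.0]
opening: 0.0596
deck mm [-109.77 -244.67  -90.82] deck rotvec [ 7.26 29.39 27.17] F tool [-0.64 -0.01 -0.99] F world [-0.6  -0.21  0.99] open 59.6 q [-0.45  0.58  1.82 -0.    0.74  0.77] t 8.35 pos [ 482.59 -147.7    31.06]
t 8.35 shift cm [0.12 0.14 0.01] rot deg [ 0.02 -0.01  0.31]
```

```bash
echo
```

```text
(no output)
```

View pics/s7.png

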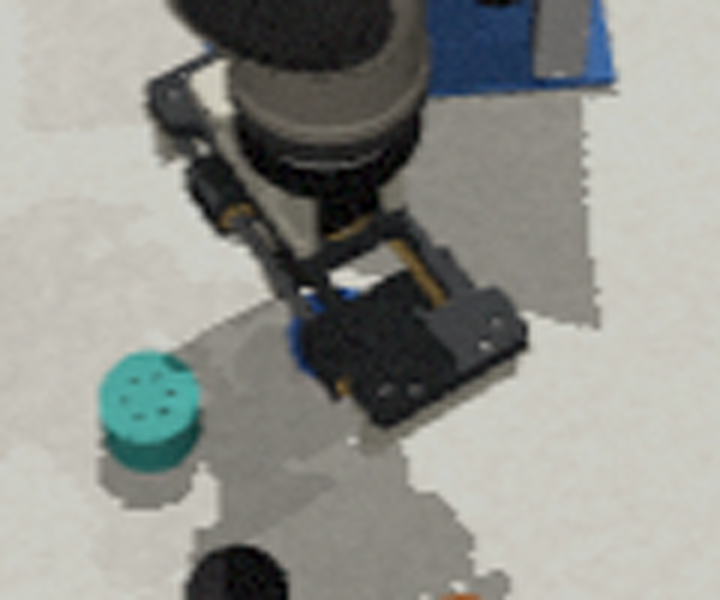

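Fingers now straddle the blue cap, with blue visible between them at s7 (310,330). I close.

```bash
python3 -m creep '[[[0.1,0.1,0,0,0,0,0.2],[0.1,0.1,0,0,0,0,-0.1],[0.1,0.1,0,0,0,0,-1],[0.1,0.1,0,0,0,0,-1],[0.1,0.1,0,0,0,0,-1],[0.1,0.1,-2,0,0,0,-1],[0.1,0.1,-5,0,0,0,-1],[0.1,0.1,-5,0,0,0,-1]]]' 20; python3 go.py w .4842 -.1486 .031 20;  python3 - <<'E'
from h import *
crop("side",270,290,60,50,6,"s8.png")
E
```

```text
time: 9.2
tool_pos: [0.4862, -0.1495, 0.0847]
tool_rot: [3.136, -0.005, 0.354]
contact_force: [0.5, 0.1, 0.3]
opening: 0.0431
deck mm [ -79.66 -245.94  -46.22] deck rotvec [ 7.03 29.02 27.21] F tool [ 0.51  0.11 -0.34] F world [0.51 0.08 0.34] open 43.1 q [-0.45  0.49  1.78 -0.    0.86  0.77] t 9.2 pos [ 486.18 -149.45   84.74]
t 9.2 shift cm [-0.18 -0.18  5.37] rot deg [ 0.33 -0.31  0.3 ]
```

```bash
echo
```

```text
(no output)
```

View pics/s8.png

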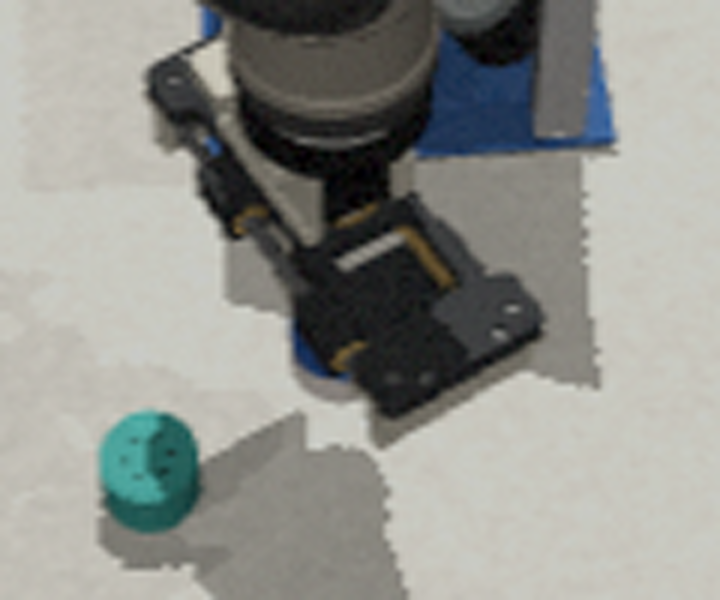

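Canister held (opening 43 mm), white body and blue cap visible under the fingers at s8 (325,375). Raise and go above the tube.

```bash
python3 -m creep '[[[0,0,-4,0,0,0,-1],[0,0,-8,0,0,0,-1],[0,0,-12,0,0,0,-1],[0,0,-15.5,0,0,0,-1],[0,0,-18,0,0,0,-1],[0,0,-18,0,0,0,-1]]]'; python3 go.py d -19.2 -52.6 95 70
```

```text
time: 9.85
tool_pos: [0.4856, -0.1491, 0.2655]
tool_rot: [3.134, -0.007, 0.354]
contact_force: [-0.0, -0.2, -0.6]
opening: 0.0431
deck mm [  10.19 -245.72  110.67] deck rotvec [ 6.94 28.88 27.23] F tool [-0.11  0.21  0.55] F world [-0.02 -0.24 -0.55] open 43.1 q [-0.45  0.29  1.54 -0.    1.31  0.77] t 9.85 pos [ 485.58 -149.15  265.54]
t 9.85 shift cm [  7.43 -17.93   2.74] rot deg [-22.53  19.93 -41.2 ]
```

```bash
python3 -m creep '[[[1,-2,-1,-3,2.5,-5.5,-1],[2,-4,-1,-6,5.5,-11,-1],[3.5,-8,-1,-10,8.5,-17,-1],[5,-12,0,-13,11.5,-23,-1],[6.5,-15,1,-16,14,-29,-1],[7.4,-17.9,2,-19.5,17.2,-35,-1],[7.4,-17.9,2.7,-22.5,19.9,-41.2,-1],[7.4,-17.9,2.7,-22.5,19.9,-41.2,-1]]]'; python3 go.py d -19.2 -52.6 60 70;  python3 - <<'E'
from h import *
crop("side",278,185,60,60,5,"s9.png");crop("top",271,218,60,52,5,"t9.png")
E
```

```text
time: 10.65
tool_pos: [0.4897, 0.0453, 0.2337]
tool_rot: [2.652, -0.168, 1.136]
contact_force: [0.1, -0.3, 0.7]
opening: 0.0432
deck mm [-24.19 -52.44  93.71] deck rotvec [ 0.31  0.39 70.17] F tool [-0.1   0.54 -0.52] F world [ 0.12 -0.3   0.68] open 43.2 q [-0.03  0.07  2.03 -0.09  0.54  0.51] t 10.65 pos [489.69  45.26 233.66]
t 10.65 shift cm [0.16 0.5  3.37] rot deg [-0.45  0.13  0.17]
```

```bash
echo
```

```text
(no output)
```

View pics/s9.png

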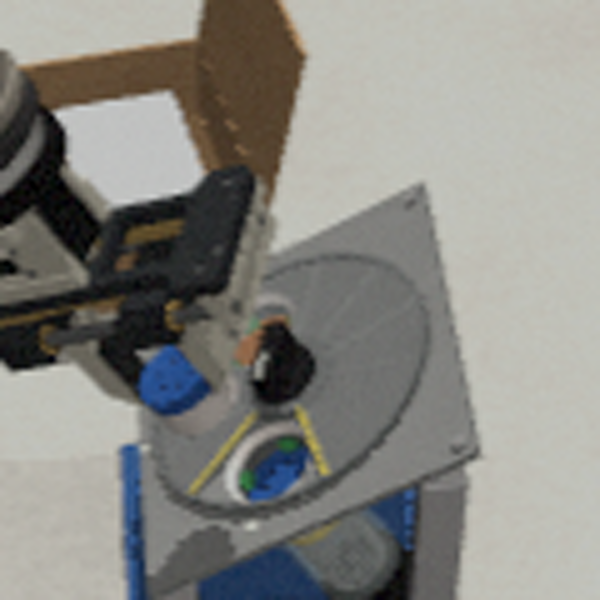

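View pics/t9.png

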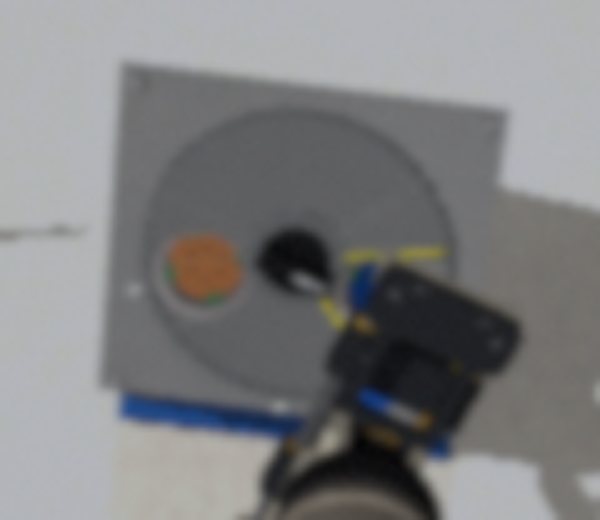

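```bash
python3 -m creep '[[[0.1,0.5,2,-0.4,0.1,0.2,-1],[0.1,0.5,3.5,-0.4,0.1,0.2,-1],[0.1,0.5,4.6,-0.4,0.1,0.2,-1],[0.1,0.5,5,-0.4,0.1,0.2,-1],[0.1,0.5,5,-0.4,0.1,0.2,-1]]]'; python3 go.py d -19.2 -52.6 21 70;  python3 - <<'E'
from h import *
crop("side",278,195,45,45,7,"s10.png")
E
```

```text
time: 11.25
tool_pos: [0.5219, 0.0389, 0.1954]
tool_rot: [2.643, -0.174, 1.127]
contact_force: [0.2, -0.6, -0.4]
opening: 0.0431
deck mm [-14.94 -54.55  44.2 ] deck rotvec [-0.18 -0.02 69.53] F tool [-0.57  0.24  0.44] F world [ 0.17 -0.64 -0.37] open 43.1 q [-0.05  0.18  2.03 -0.11  0.41  0.53] t 11.25 pos [521.91  38.88 195.41]
t 11.25 shift cm [ 0.04 -0.47  2.32] rot deg [ 0.15  0.09 -0.47]
```

```bash
echo
```

```text
(no output)
```

View pics/s10.png

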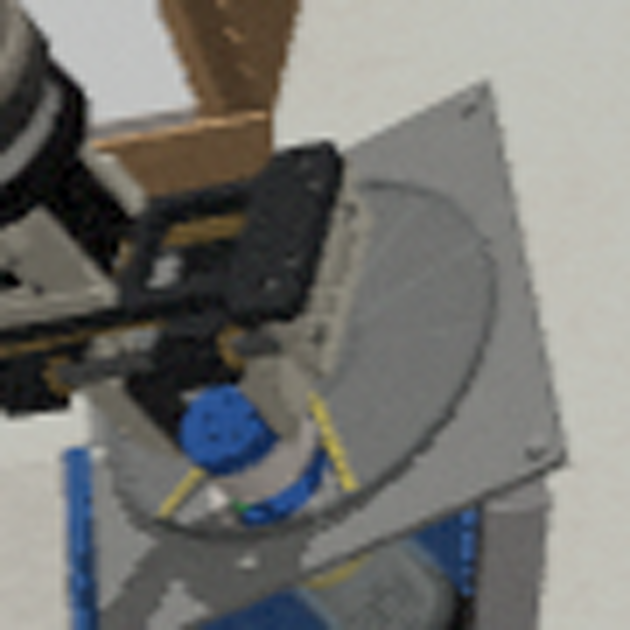

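```bash
python3 - <<'E'
from go import *
for i in range(4):
    s=robot.observe(); print(RD.inv().apply(s["tool_pos"]-D)*1000, s["qvel"][:3]); robot.read_camera("top")
E
```

```text
[-14.77 -54.41  44.66] [ 0.   -0.02  0.  ]
[-14.61 -54.29  44.98] [ 0.   -0.01  0.  ]
[-14.57 -54.22  45.16] [ 0.   -0.01  0.  ]
[-14.55 -54.15  45.25] [ 0. -0.  0.]
```

```bash
python3 go.py d -19.2 -52.6 32 70
```

```text
deck mm [-14.59 -54.12  45.27] deck rotvec [-0.23 -0.15 69.6 ] F tool [ 0.35 -0.96  0.4 ] F world [-0.38  0.72 -0.73] open 43.1 q [-0.05  0.18  2.03 -0.11  0.41  0.53] t 11.5 pos [521.72  39.34 196.51]
t 11.5 shift cm [-0.02 -0.49  1.33] rot deg [ 0.26  0.   -0.4 ]
```

```bash
python3 -m creep '[[[0,-0.3,0.4,0.2,0,-0.3,-1],[0,-0.5,0.9,0.2,0,-0.4,-1],[0,-0.5,1.3,0.2,0,-0.4,-1],[0,-0.5,1.3,0.2,0,-0.4,-1],[0,-0.5,1.3,0.2,0,-0.4,-1],[0,-0.5,1.3,0.2,0,-0.4,-1]]]'; python3 go.py d -19.2 -52.6 21 70;  python3 - <<'E'
from h import *
crop("side",278,195,45,45,7,"s11.png")
E
python3 go.py d -19.2 -52.6 21 70
```

```text
time: 12.1
tool_pos: [0.5245, 0.0407, 0.183]
tool_rot: [2.643, -0.172, 1.134]
contact_force: [0.7, 0.5, 0.4]
opening: 0.0433
deck mm [-19.12 -52.39  32.25] deck rotvec [-0.06 -0.04 70.  ] F tool [ 0.8   0.52 -0.05] F world [0.7  0.49 0.42] open 43.3 q [-0.04  0.2   2.04 -0.12  0.38  0.54] t 12.1 pos [524.52  40.72 182.97]
t 12.1 shift cm [-0.02 -0.    1.12] rot deg [ 0.06  0.   -0.  ]
deck mm [-19.11 -52.39  32.3 ] deck rotvec [-0.06 -0.04 69.99] F tool [ 1.13 -0.47  0.45] F world [ 0.34  1.18 -0.42] open 43.1 q [-0.04  0.2   2.04 -0.12  0.38  0.54] t 12.15 pos [524.51  40.72 183.02]
t 12.15 shift cm [-0.02 -0.    1.13] rot deg [ 0.07 -0.   -0.01]
```

```bash
echo
```

```text
(no output)
```

View pics/s11.png

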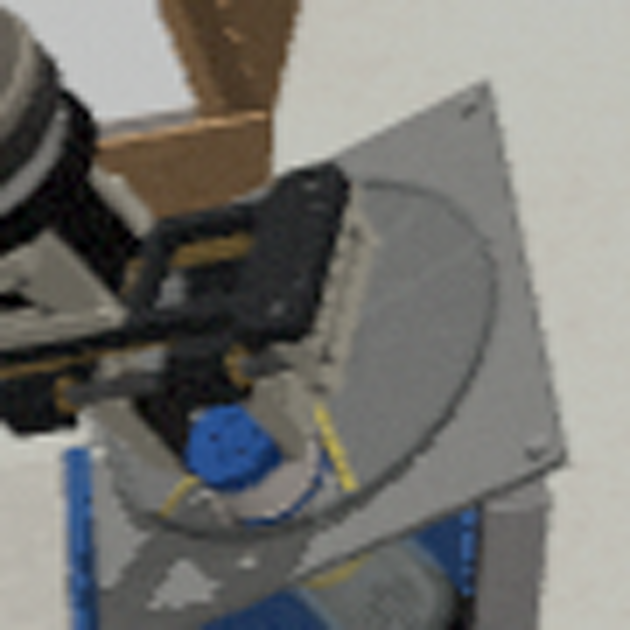

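The canister foot is just over the mouth at s11 (265,490), inside the yellow edges. I lower the rest and watch the force.

```bash
python3 -m creep '[[[0,0,0.3,0,0,0,-1],[0,0,0.6,0,0,0,-1],[0,0,0.8,0,0,0,-1],[0,0,0.8,0,0,0,-1],[0,0,0.8,0,0,0,-1]]]'; python3 go.py d -19.2 -52.6 21 70
```

```text
time: 12.65
tool_pos: [0.5285, 0.0402, 0.1759]
tool_rot: [2.644, -0.172, 1.134]
contact_force: [-0.9, 0.2, -0.8]
opening: 0.0434
deck mm [-19.17 -52.41  24.17] deck rotvec [-0.05 -0.03 70.  ] F tool [-0.3  -1.16  0.18] F world [-0.92  0.24 -0.75] open 43.4 q [-0.04  0.22  2.04 -0.13  0.36  0.54] t 12.65 pos [528.47  40.18 175.95]
t 12.65 shift cm [-0.02  0.    0.32] rot deg [ 0.05  0.01 -0.  ]
```

```bash
python3 -m creep '[[[0,0,0.15,0,0,0,-1],[0,0,0.3,0,0,0,-1],[0,0,0.35,0,0,0,-1],[0,0,0.35,0,0,0,-1]]]'; python3 go.py d -19.2 -52.6 21 70; python3 - <<'E'
from h import *
crop("side",278,195,45,45,7,"s12.png")
E
```

```text
time: 13.05
tool_pos: [0.5302, 0.0401, 0.1734]
tool_rot: [2.643, -0.172, 1.135]
contact_force: [-4.5, 1.2, 6.1]
opening: 0.0432
deck mm [-18.9  -52.29  21.12] deck rotvec [-0.07 -0.07 70.  ] F tool [ 0.23 -1.08 -7.57] F world [-4.49  1.18  6.08] open 43.2 q [-0.04  0.23  2.04 -0.13  0.35  0.55] t 13.05 pos [530.23  40.07 173.44]
t 13.05 shift cm [-0.04 -0.02  0.01] rot deg [ 0.1  -0.02  0.  ]
```

```bash
echo
```

```text
(no output)
```

View pics/s12.png

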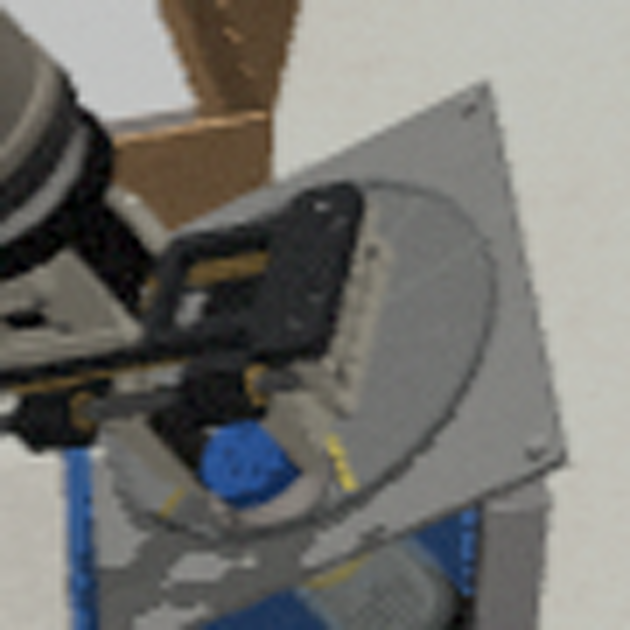

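Axial contact is 7.6 N at exactly the expected depth, so it is seated on the catches. I release and back off.

```bash
python3 -m creep '[[[0,0,0,0,0,0,0],[0,0,0,0,0,0,0.2],[0,0,0,0,0,0,0.3],[0,0,-1,0,0,0,0.3],[0,0,-3,0,0,0,0.3],[0,0,-5,0,0,0,0.3],[0,0,-5,0,0,0,0.3],[0,0,-5,0,0,0,0.3]]]'; python3 go.py d -19.2 -52.6 50 25; python3 - <<'E'
from h import *
crop("side",278,195,45,45,7,"s13.png");crop("top",271,218,60,52,5,"t13.png")
E
python3 go.py d -19.2 -52.6 50 25
```

```text
time: 13.9
tool_pos: [0.5055, 0.0434, 0.2172]
tool_rot: [2.641, -0.173, 1.135]
contact_force: [-0.4, -0.2, 0.3]
opening: 0.0598
deck mm [-18.64 -52.22  71.55] deck rotvec [-0.11 -0.16 70.  ] F tool [-0.32 -0.08 -0.49] F world [-0.44 -0.22  0.33] open 59.8 q [-0.04  0.12  2.03 -0.1   0.47  0.52] t 13.9 pos [505.47  43.4  217.24]
t 13.9 shift cm [-0.06 -0.05  2.15] rot deg [ 0.14 -0.12 45.  ]
deck mm [-19.35 -52.33  70.69] deck rotvec [-0.05 -0.03 70.  ] F tool [ 0.48 -0.09  0.08] F world [ 0.17  0.46 -0.04] open 59.6 q [-0.04  0.12  2.03 -0.1   0.47  0.52] t 14.0 pos [505.27  43.31 216.15]
t 14.0 shift cm [-0.02  0.02  2.07] rot deg [ 0.05 -0.02 45.  ]
```

```bash
echo
```

```text
(no output)
```

View pics/s13.png

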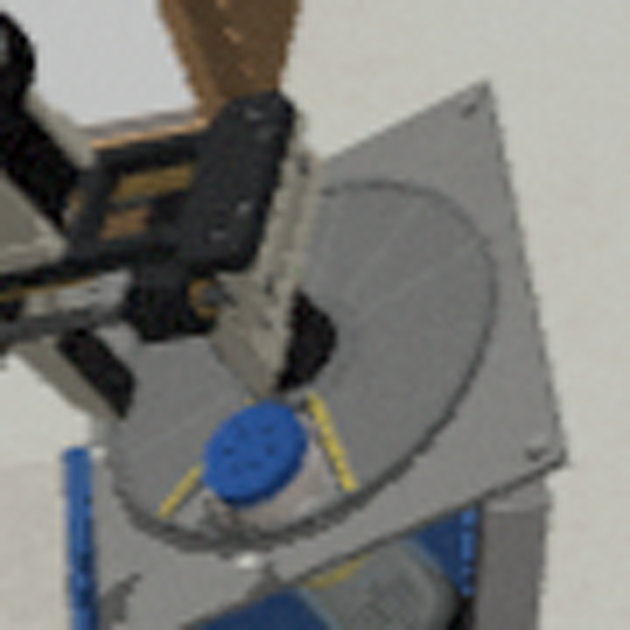

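View pics/t13.png

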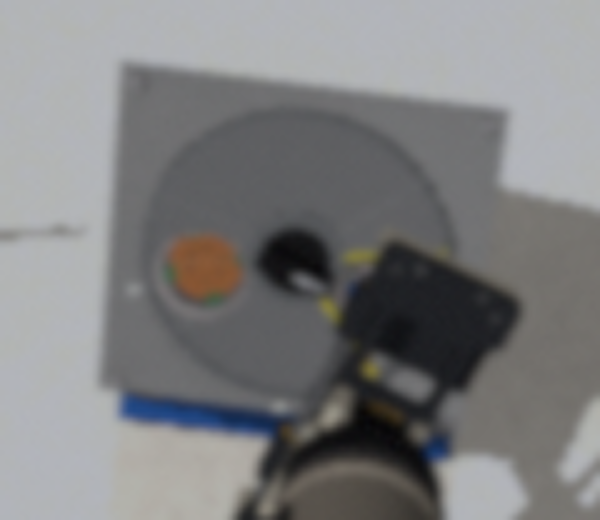

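The canister sits upright in the mouth at s13 (255,455). Next I close the fingers, turn them to 45° between the catches, and push.

```bash
python3 -m creep '[[[0,0,0,0,0,8,0],[0,0,0,0,0,16,-0.5],[0,0,0,0,0,24,-1],[0,0,0,0,0,32,-1],[0,0,0,0,0,40,-1],[0,0,1,0,0,45,-1],[0,0,2,0,0,45,-1],[0,0,2,0,0,45,-1]]]'; python3 - <<'E'
from h import *
crop("side",278,195,45,45,7,"s14.png"); robot.read_camera("top")
E
python3 go.py d -19.2 -52.6 36 25
```

```text
time: 14.8
tool_pos: [0.5149, 0.0419, 0.1968]
tool_rot: [2.902, -0.467, 0.365]
contact_force: [0.0, 0.6, -0.8]
opening: 0.002
deck mm [-19.89 -52.44  50.07] deck rotvec [-0.02  0.05 25.1 ] F tool [-0.24  0.1  -0.7 ] F world [-0.52 -0.12  0.52] open 0.8 q [-0.04  0.16  2.04 -0.11  0.42  1.31] t 14.9 pos [515.02  41.92 198.02]
t 14.9 shift cm [0.06 0.04 1.41] rot deg [0.01 0.06 0.1 ]
```

```bash
echo
```

```text
(no output)
```

View pics/s14.png

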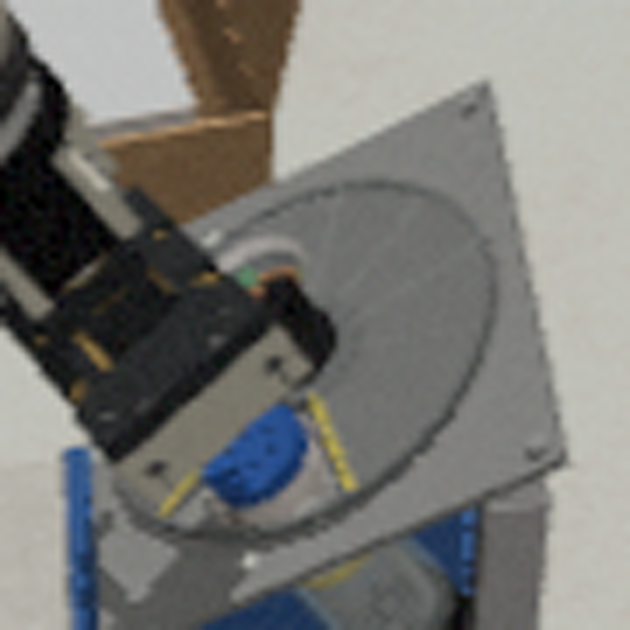

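```bash
python3 -m creep '[[[0.05,0.05,0.8,0,0,0,-1],[0.05,0.05,1.4,0,0,0,-1],[0.05,0.05,1.6,0,0,0,-1],[0.05,0.05,1.8,0,0,0,-1],[0.05,0.05,2,0,0,0,-1],[0.05,0.05,2,0,0,0,-1]]]' 40; python3 go.py d -19.2 -52.6 -6 25
```

```text
time: 15.5
tool_pos: [0.5256, 0.0403, 0.1814]
tool_rot: [2.901, -0.47, 0.365]
contact_force: [-1.1, 0.6, 1.5]
opening: 0.0006
deck mm [-18.89 -52.61  30.35] deck rotvec [-0.03  0.   25.11] F tool [-0.05 -0.47 -1.88] F world [-1.09  0.56  1.51] open 0.6 q [-0.04  0.21  2.04 -0.12  0.38  1.32] t 15.5 pos [525.63  40.35 181.44]
t 15.5 shift cm [-0.03 -0.02  3.63] rot deg [0.03 0.01 0.11]
```

```bash
python3 -m creep '[[[0,0,0.3,0,0,0,-1],[0,0,0.6,0,0,0,-1],[0,0,0.9,0,0,0,-1],[0,0,1.2,0,0,0,-1],[0,0,1.2,0,0,0,-1]]]' 40; python3 go.py d -19.2 -52.6 -6 25; python3 - <<'E'
from h import *
crop("side",278,195,45,45,7,"s15.png")
E
```

```text
time: 16.0
tool_pos: [0.532, 0.0399, 0.1716]
tool_rot: [2.9, -0.471, 0.366]
contact_force: [-2.9, 2.8, 5.8]
opening: 0.0005
deck mm [-18.28 -52.21  18.68] deck rotvec [-0.01 -0.1  25.12] F tool [ 1.15 -2.14 -6.61] F world [-2.86  2.82  5.79] open 0.5 q [-0.04  0.23  2.04 -0.13  0.35  1.33] t 16.0 pos [531.99  39.92 171.64]
t 16.0 shift cm [-0.1  -0.01  2.47] rot deg [ 0.03 -0.09  0.12]
```

```bash
echo
```

```text
(no output)
```

View pics/s15.png

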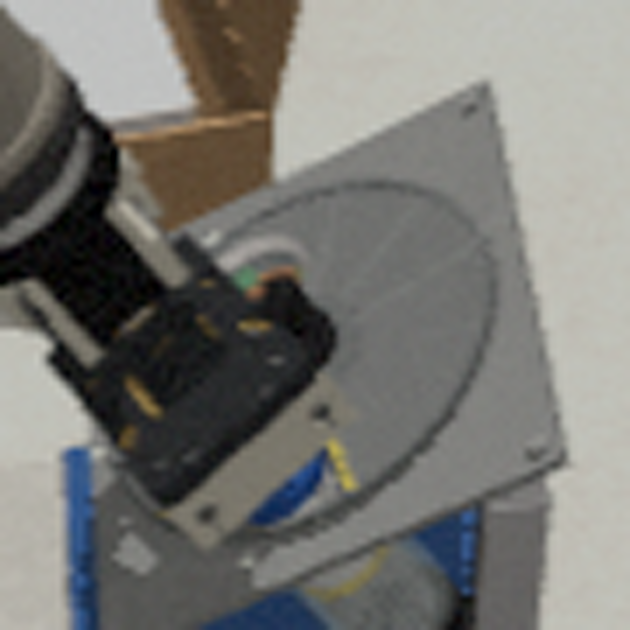

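The canister is going down straight (cap edge at s15 (290,490)). I keep pushing.

```bash
python3 -m creep '[[[-0.05,0,0.3,0,0,0,-1],[-0.1,0,0.6,0,0,0,-1],[-0.1,0,0.9,0,0,0,-1],[-0.1,0,1.2,0,0,0,-1],[-0.1,0,1.5,0,0,0,-1],[-0.1,0,1.5,0,0,0,-1]]]' 40; python3 go.py d -19.2 -52.6 -6 25
```

```text
time: 16.65
tool_pos: [0.5391, 0.039, 0.159]
tool_rot: [2.9, -0.473, 0.367]
contact_force: [-4.6, 2.3, 7.2]
opening: 0.0001
deck mm [-18.38 -52.2    4.16] deck rotvec [-0.   -0.22 25.14] F tool [ 0.16 -1.78 -8.67] F world [-4.63  2.3   7.19] open 0.1 q [-0.05  0.27  2.04 -0.14  0.31  1.34] t 16.65 pos [539.1   38.99 159.01]
t 16.65 shift cm [-0.09  0.    1.02] rot deg [ 0.05 -0.21  0.14]
```

```bash
python3 -m creep '[[[-0.1,0,0.2,0,-0.2,0,-1],[-0.1,0,0.4,0,-0.2,0,-1],[-0.1,0,0.6,0,-0.2,0,-1],[-0.1,0,0.8,0,-0.2,0,-1],[-0.1,0,1.0,0,-0.2,0,-1],[-0.1,0,1.1,0,-0.2,0,-1],[-0.1,0,1.1,0,-0.2,0,-1]]]' 40; python3 go.py d -19.2 -52.6 -6 25;  python3 - <<'E'
from h import *
crop("side",278,195,45,45,7,"s16.png")
E
python3 go.py d -19.2 -52.6 -6 25
```

```text
time: 17.35
tool_pos: [0.5443, 0.0383, 0.1501]
tool_rot: [2.899, -0.472, 0.366]
contact_force: [-4.6, 2.8, 8.1]
opening: 0.001
deck mm [-18.31 -52.16  -6.21] deck rotvec [-0.04 -0.16 25.15] F tool [ 0.7  -2.01 -9.51] F world [-4.65  2.75  8.11] open 1.0 q [-0.05  0.29  2.04 -0.15  0.29  1.35] t 17.35 pos [544.31  38.34 150.06]
t 17.35 shift cm [-0.1   0.   -0.02] rot deg [ 0.07 -0.15  0.15]
deck mm [-18.32 -52.15  -6.15] deck rotvec [-0.04 -0.16 25.15] F tool [  1.01  -2.47 -10.13] F world [-4.82  3.32  8.69] open 0.4 q [-0.05  0.29  2.04 -0.15  0.29  1.35] t 17.4 pos [544.27  38.36 150.11]
t 17.4 shift cm [-0.1   0.   -0.02] rot deg [ 0.07 -0.15  0.15]
```

```bash
echo
```

```text
(no output)
```

View pics/s16.png

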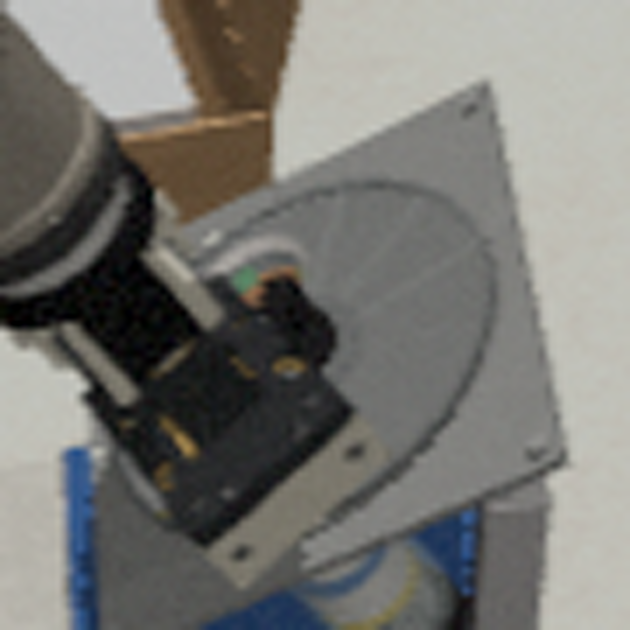

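Tips are about 20 mm below the face. Joint 5 is at 0.29, close to its 0.28 limit, so I go no deeper. Withdraw straight and check.

```bash
python3 -m creep '[[[0,0,-0.5,0,0,0,-1],[0,0,-1.2,0,0,0,-1],[0,0,-2.5,0,0,0,-1],[0,0,-4,0,0,0,-1],[0,0,-7,0,0,0,-1],[-3,3,-10,0,0,0,-1],[-5,6,-11,0,0,0,-1],[-5,6,-11,0,0,0,-1]]]' 40; python3 - <<'E'
from h import *
crop("side",278,195,45,45,7,"s17.png");crop("top",271,218,60,52,5,"t17.png")
E
python3 go.py d 0 0 60 70
```

```text
time: 18.2
tool_pos: [0.4618, -0.0303, 0.2369]
tool_rot: [2.896, -0.475, 0.364]
contact_force: [0.1, -0.0, -0.4]
opening: 0.0004
deck mm [ -38.09 -128.75  104.22] deck rotvec [-0.14 -0.21 24.98] F tool [ 0.22 -0.8   0.32] F world [ 0.15  0.8  -0.35] open 0.4 q [-0.27 -0.01  2.1   0.14  0.53  0.89] t 18.3 pos [462.59 -28.15 235.81]
t 18.3 shift cm [  8.88 -10.08   4.42] rot deg [  0.24  -0.09 -45.02]
```

```bash
echo
```

```text
(no output)
```

View pics/s17.png

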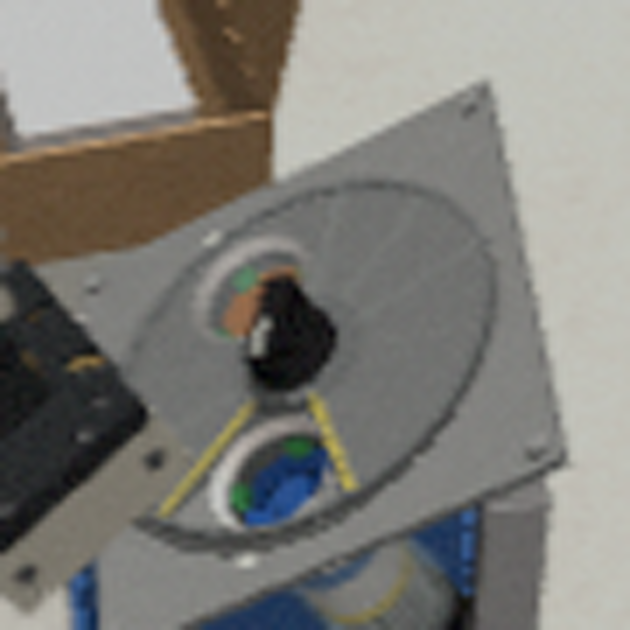

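View pics/t17.png

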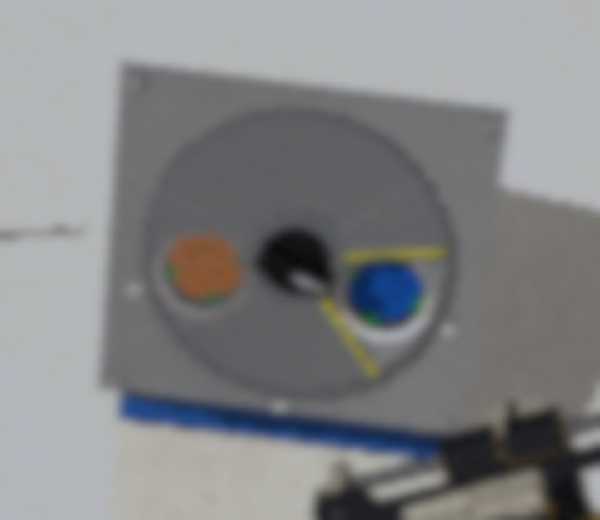

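Caught: the blue cap lies under the green catches (s17 (240,495), (297,447)), and the first canister now sits lower in the tube at s17 (365,580). Now back to the knob at 70°.

```bash
python3 -m creep '[[[2,-2,0,0,0,-7,-1],[4,-4,0,0,0,-14,-1],[6,-7,0,0,0,-21,-0.5],[8,-9,0,0,0,-28,0],[8.9,-10.1,0,0,0,-35,0],[8.9,-10.1,1,0,0,-42,0],[8.9,-10.1,2,0,0,-45,0],[8.9,-10.1,2,0,0,-45,0]]]' 20; python3 -c "
from h import *
for i in range(4): robot.read_camera('top')"
python3 go.py d 0 0 24 70
```

```text
time: 19.1
tool_pos: [0.5217, 0.0958, 0.2356]
tool_rot: [2.643, -0.17, 1.136]
contact_force: [-0.3, 0.4, -0.4]
opening: 0.0431
deck mm [ 0.03  0.88 84.37] deck rotvec [-0.21 -0.17 69.94] F tool [-0.1  -0.41 -0.15] F world [-0.43  0.1  -0.09] open 45.9 q [ 0.1   0.14  1.94 -0.22  0.56  0.74] t 19.3 pos [522.08  94.77 237.68]
t 19.3 shift cm [-0.09  0.    6.04] rot deg [ 0.25 -0.02 -0.06]
```

```bash
python3 -m creep '[[[-0.1,0,2,0.2,0,0,0],[-0.1,0,3.8,0.2,0,0,0],[-0.1,0,5,0.2,0,0,0],[-0.1,0,5.7,0.2,0,0,0],[-0.1,0,6,0.2,0,0,0],[-0.1,0,6,0.2,0,0,0],[-0.1,0,6,0.2,0,0,0]]]' 20; python3 - <<'E'
from h import *
crop("side",278,195,45,45,7,"s18.png")
E
python3 go.py d 0 0 24 70
```

```text
time: 20.0
tool_pos: [0.5517, 0.0899, 0.1862]
tool_rot: [2.643, -0.173, 1.134]
contact_force: [-0.4, -0.5, 0.4]
opening: 0.0459
deck mm [ 0.33 -0.05 24.88] deck rotvec [-0.05 -0.1  69.93] F tool [-0.13 -0.02 -0.13] F world [-0.14 -0.09  0.08] open 46.1 q [ 0.08  0.26  1.95 -0.26  0.43  0.77] t 20.05 pos [551.7   89.93 186.31]
t 20.05 shift cm [-0.01 -0.03  0.09] rot deg [ 0.1  -0.05 -0.07]
```

```bash
echo
```

```text
(no output)
```

View pics/s18.png

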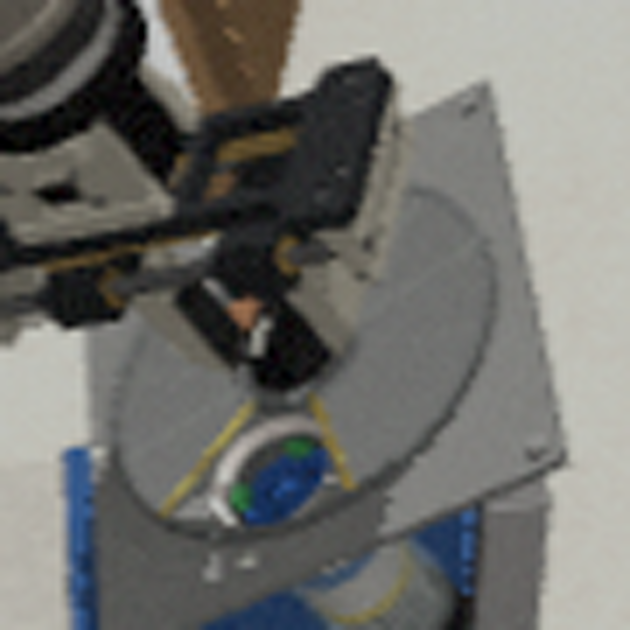

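The fingers straddle the knob at s18 (290,345). I close and turn back +70° about the tool's z.

```bash
python3 -m creep '[[[0,0,0,0,0,0,-0.5],[0,0,0,0,0,0,-1],[0,0,0,0,0,0,-1],[0,0,0,0,0,0,-1],[0,0,0,0,0,0,-1],[0,0,0,0,0,6,-1],[0,0,0,0,0,13,-1],[0,0,0,0,0,20,-1]]]' 20; python3 go.py d 0 0 24 0
python3 -m creep '[[[0,0,0,0,0,6,-1],[0,0,0,0,0,13,-1],[0,0,0,0,0,20,-1],[0,0,0,0,0,27,-1],[0,0,0,0,0,33,-1],[0,0,0,0,0,38,-1],[0,0,0,0,0,40,-1],[0,0,0,0,0,40,-1]]]' 20; python3 go.py d 0 0 24 0
```

```text
time: 20.85
tool_pos: [0.5514, 0.0901, 0.1861]
tool_rot: [2.726, -0.33, 0.806]
contact_force: [-1.9, 0.9, 1.2]
opening: 0.0129
deck mm [-0.07  0.08 24.92] deck rotvec [-0.02 -0.08 49.67] F tool [-0.19 -1.28 -2.06] F world [-1.88  0.94  1.23] open 12.9 q [ 0.08  0.26  1.95 -0.26  0.43  1.12] t 20.85 pos [551.36  90.11 186.15]
t 20.85 shift cm [-0.    0.01  0.09] rot deg [ 0.02 -0.08 49.67]
time: 21.65
tool_pos: [0.5513, 0.0901, 0.1861]
tool_rot: [3.045, -0.517, 0.063]
contact_force: [0.1, 0.6, 0.3]
opening: 0.0128
deck mm [-0.14  0.11 24.91] deck rotvec [ 0.01 -0.07  9.66] F tool [ 0.24 -0.6  -0.27] F world [0.07 0.63 0.3 ] open 12.8 q [ 0.08  0.26  1.95 -0.26  0.43  1.82] t 21.65 pos [551.3   90.15 186.1 ]
t 21.65 shift cm [0.01 0.01 0.09] rot deg [-0.01 -0.07  9.66]
```

```bash
python3 -m creep '[[[0,0,0,0,0,5,-1],[0,0,0,0,0,9,-1],[0,0,0,0,0,9.7,-1],[0,0,0,0,0,9.7,-1],[0,0,0,0,0,9.7,-1]]]' 20; python3 go.py d 0 0 24 0
python3 -m creep '[[[0,0,0,0,0,0,-0.4],[0,0,0,0,0,0,0],[0,0,0,0,0,0,0],[0,0,-3,0,0,0,0],[0,0,-7,0,0,0,0],[-5,0,-10,0,0,0,0],[-9,0,-12,0,0,0,0],[-13,0,-13,0,0,0,0]]]';python3 - <<'E'
from h import *
for i in range(3): robot.read_camera("top")
crop("side",278,195,45,45,7,"s19.png");crop("top",290,225,80,60,5,"t19.png")
E
python3 go.py d 0 0 24 0
```

```text
time: 22.15
tool_pos: [0.5513, 0.0901, 0.1861]
tool_rot: [3.141, -0.525, -0.13]
contact_force: [-0.6, 0.6, 0.6]
opening: 0.0127
deck mm [-0.1   0.11 24.93] deck rotvec [ 0.02 -0.07  0.05] F tool [-0.24 -0.5  -0.84] F world [-0.55  0.58  0.6 ] open 12.7 q [ 0.08  0.26  1.95 -0.26  0.43  1.99] t 22.15 pos [551.34  90.14 186.14]
t 22.15 shift cm [0.01 0.01 0.09] rot deg [-0.02 -0.07  0.05]
time: 22.95
tool_pos: [0.3736, 0.1131, 0.2342]
tool_rot: [-3.141, -0.527, -0.131]
contact_force: [-0.5, 0.2, -0.8]
opening: 0.046
deck mm [-129.05    0.42  155.11] deck rotvec [ 0.08 -0.19  0.06] F tool [ 0.23 -0.29  0.33] F world [ 0.39  0.24 -0.17] open 46.0 q [ 0.24 -0.11  2.2  -0.33  0.58  2.18] t 23.2 pos [376.12 113.52 234.41]
t 23.2 shift cm [12.86  0.07 13.15] rot deg [-0.08 -0.19  0.06]
```

```bash
echo
```

```text
(no output)
```

View pics/s19.png

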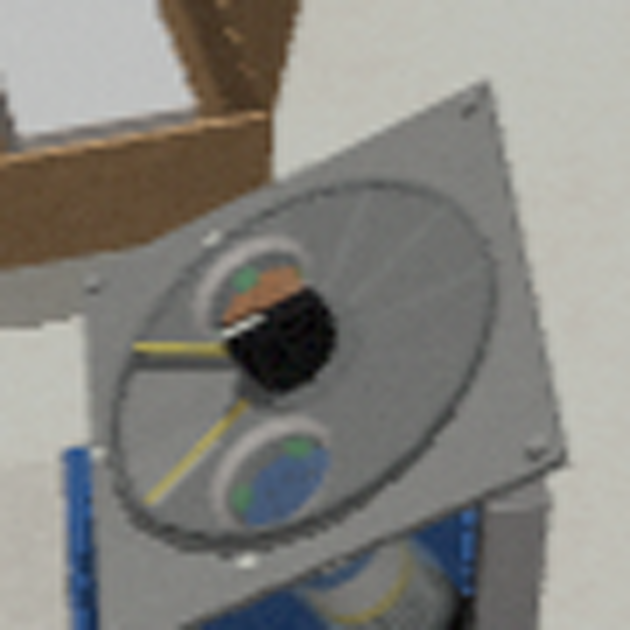

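View pics/t19.png

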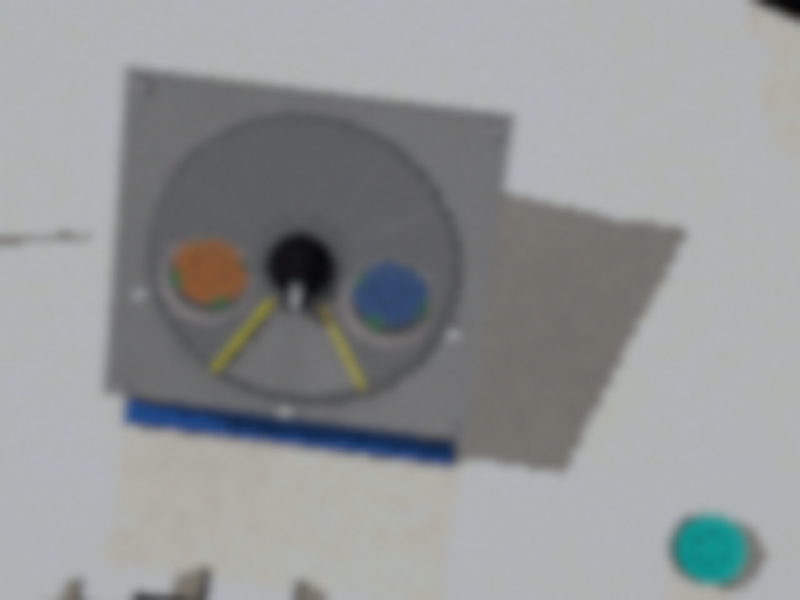

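```bash
python3 - <<'E'
from h import *
for n in("top","side"):
  for im in(cv2.imread(f"pics/{n}0.png")[:,:,::-1],robot.read_camera(n)):
    i=im.astype(int); m=(i[:,:,0]-i[:,:,2]>45)&(i[:,:,1]-i[:,:,2]>30)
    a=m[200:250,235:305] if n=="top" else m[170:240,240:290]
    m2=a.astype(np.uint8);k,l,s,c=cv2.connectedComponentsWithStats(m2)
    print(n,[(s[j,4],c[j].round(1)) for j in range(1,k) if s[j,4]>4])
E
```

```text
top [(np.int32(45), array([15.9, 19.5])), (np.int32(18), array([21.9, 30.4])), (np.int32(16), array([42. , 35.7]))]
top [(np.int32(71), array([16.2, 19.4])), (np.int32(25), array([23. , 31.8]))]
side [(np.int32(5), array([2., 1.])), (np.int32(14), array([18.1, 27.9])), (np.int32(19), array([19.5, 43.7]))]
side [(np.int32(17), array([19.1, 29.2])), (np.int32(20), array([21.5, 43.2]))]
```

```bash
cat > ang.py <<'E'
from go import *
from scipy.optimize import minimize_scalar
from scipy.ndimage import map_coordinates
def score(im,n,a):
    i=cv2.GaussianBlur(im.astype(np.float32),(0,0),.8); y=(i[:,:,0]+i[:,:,1])/2-i[:,:,2]
    s=[]
    for e in(-30,30):
        for r in np.linspace(.034,.082,40):
            th=np.pi+np.radians(a+e); q=proj(n,D+RD.apply([r*np.cos(th),r*np.sin(th),.005])); s.append(map_coordinates(y,[[q[1]],[q[0]]],order=1)[0])
    return np.mean(s)
A=np.arange(-12,12.1,1)
for n in P:
    for nm,im in(("start",cv2.imread(f"pics/{n}0.png")[:,:,::-1]),("now",robot.read_camera(n))):
        sc=np.array([score(im,n,a) for a in A]); k=sc.argmax(); print(n,nm,A[k],"centroid",(A*(sc-sc.min())**3).sum()/((sc-sc.min())**3).sum(), sc.round(0))
E
python3 ang.py
```

```text
side start -8.0 centroid -7.72073239484252 [20. 24. 29. 33. 35. 34. 31. 26. 21. 16. 12.  8.  6.  5.  4.  3.  3.  2.
  2.  2.  2.  2.  2.  2.  3.]
side now -3.0 centroid -3.1937384190626474 [ 7.  9. 11. 14. 18. 23. 27. 32. 35. 35. 34. 31. 26. 21. 16. 12.  9.  7.
  5.  4.  3.  3.  3.  3.  3.]
top start -5.0 centroid -4.770390045641603 [ 8. 12. 16. 21. 26. 31. 35. 36. 36. 33. 29. 24. 18. 13.  9.  6.  4.  2.
  1.  0. -0. -1. -1. -1. -1.]
top now 0.0 centroid -0.25114118698412435 [ 0.  1.  2.  4.  6. 10. 14. 19. 24. 29. 34. 36. 37. 35. 32. 27. 21. 16.
 11.  8.  5.  3.  2.  1. -0.]
```

The cover now reads about 4.5° different from the start picture. I check it against the white deck marks, which give an independent reference.

```bash
cat > marks.py <<'E'
from go import *
zd=RD.apply([0,0,1])
def plane(n,uv,h):
    p=P[n]; d=p["R"].T@np.linalg.inv(p["camera_matrix"])@np.array([uv[0],uv[1],1.]); o=-p["R"].T@p["t"]
    q=o+d*((D+h*zd-o)@zd)/(d@zd); return RD.inv().apply(q-D)*1000
for n in P:
    im=robot.read_camera(n); g=im.astype(np.float32).min(2)
    g0=cv2.morphologyEx(g,cv2.MORPH_TOPHAT,np.ones((7,7)))
    for e in(-70,0,70):
        th=np.pi+np.radians(e); q=proj(n,D+RD.apply([.098*np.cos(th),.098*np.sin(th),0])); u,v=q.round().astype(int)
        w0=g0[v-4:v+5,u-4:u+5].copy(); w0[w0<w0.max()*.4]=0
        yy,xx=np.mgrid[v-4:v+5,u-4:u+5]; c=((xx*w0).sum()/w0.sum(),(yy*w0).sum()/w0.sum())
        X=plane(n,c,0); print(n,e,c,w0.max(),X,"r",np.hypot(X[0],X[1]),"ang",np.degrees(np.arctan2(-X[1],-X[0])))
E
python3 marks.py
```

```text
side -70 (np.float64(264.68980891719747), np.float64(184.40573248407642)) 63.0 [-30.03  88.75  -0.  ] r 93.69646477675856 ang -71.30692470652293
side 0 (np.float64(246.9402390438247), np.float64(216.04980079681275)) 80.0 [-97.05  -3.79  -0.  ] r 97.12379717491942 ang 2.236123087330998
side 70 (np.float64(268.98857736240916), np.float64(230.9901349948079)) 97.0 [-31.88 -93.2    0.  ] r 98.4987811349441 ang 71.11660865125678
top -70 (np.float64(237.07692307692307), np.float64(223.4965034965035)) 24.0 [-34.76  92.     0.  ] r 98.34928900898555 ang -69.30068476317346
top 0 (np.float64(266.49392712550605), np.float64(246.5506072874494)) 41.0 [-96.17   0.53   0.  ] r 96.16764819053672 ang -0.3156804730202212
top 70 (np.float64(300.3119266055046), np.float64(231.88073394495413)) 22.0 [-35.39 -91.22   0.  ] r 97.8410063808784 ang 68.79553159134146
```

```bash
cat > ang2.py <<'E'
from go import *
from scipy.optimize import differential_evolution
from scipy.ndimage import map_coordinates
rr=np.linspace(.036,.080,30)
def fit(im,n):
    i=cv2.GaussianBlur(im.astype(np.float32),(0,0),.8); y=(i[:,:,0]+i[:,:,1])/2-i[:,:,2]
    p=P[n]
    def f(v):
        a,dx,dy=v; pts=[]
        for e in(-30,30):
            th=np.pi+np.radians(a+e); pts+= [D+RD.apply([r*np.cos(th)+dx/1000,r*np.sin(th)+dy/1000,.005]) for r in rr]
        c=(p["R"]@np.array(pts).T+p["t"][:,None]); c=p["camera_matrix"]@c; q=c[:2]/c[2]
        return -np.clip(map_coordinates(y,[q[1],q[0]],order=1),0,60).mean()
    r=differential_evolution(f,[(-15,15),(-6,6),(-6,6)],seed=1,maxiter=80); return r.x,r.fun
for n in P:
    for nm,im in(("start",cv2.imread(f"pics/{n}0.png")[:,:,::-1]),("now",robot.read_camera(n))): print(n,nm,fit(im,n))
E
python3 ang2.py
```

```text
side start (array([-3.28, -0.08,  5.7 ]), np.float64(-37.066795349121094))
side now (array([0.15, 1.29, 5.08]), np.float64(-37.63036346435547))
top start (array([-4.91,  1.07, -0.21]), np.float64(-37.43423843383789))
top now (array([-0.92,  0.87, -0.92]), np.float64(-37.9022216796875))
```

With angle and offset fitted separately, both cameras put the cover now at about 0° (+0.2° and −0.9°). It started about 4° off. It is parked, so I take one last look at the whole scene.

```bash
python3 - <<'E'
from h import *
im=robot.read_camera("side"); cv2.imwrite("pics/end.png",im[:,:,::-1])
E
echo
```

```text
(no output)
```

View pics/end.png

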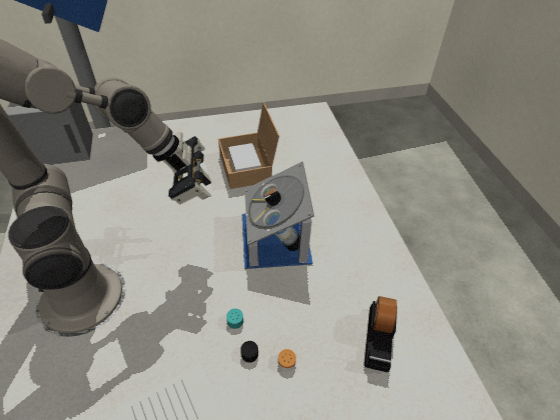

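The gripper is clear of everything at (185,175). Turquoise (235,318), black (250,351), orange (287,358), the carton and the tape are where they began.

```bash
python3 -c "
from h import *
print(robot.hand_in(), robot.observe()['time'])"
```

```text
the job is handed in; nothing more can be done
the job is handed in; nothing more can be done
```

The loose blue-capped canister is caught in the blue (right-hand) tube, and the cover is back in its parked position. The job is handed in, with no verdict reported.

**What I did:**
- Turned the cover by its knob to +70°, putting the window over the right tube.
- Set the canister into the mouth, cap up.
- Pushed it with closed fingertips to about 20 mm below the plate face, at about 10 N.
- Turned the cover back and moved the gripper clear. The clock read about 24 s at the end.

**What the last checks showed:**
- **Canister:** After the push, the blue cap lay under the green catches, and the first canister sat lower in the tube.
- **Cover:** Fitting angle and position together put it at 0.2° (side camera) and −0.9° (top camera) from parked. Both tubes are covered.
- **Other things:** The other loose canisters, the carton and the tape are where they began, by eye in the last picture.

**What disagreed or came close:**
- A simpler angle-only fit from the side camera gave −3° for the cover. I put that down to a few millimetres of sideways offset in that camera.
- In the first pictures the cover was about 4° off parked, so it does not match the start pictures exactly.
- Joint 5 came to 0.29 against its 0.28 limit at the deepest push, so I stopped pushing there.

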